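# Tip the nuts into the red bin of the parts carousel

## Task

Turn the parts carousel until the bin with the red tag faces the brass pointer. Then lift the tray of nuts by its grip and tip it, with its lip held low over the red bin, so that all four nuts slide into that bin; set the empty tray down flat in the middle of its black mat, and leave the red bin at the pointer and the other things where they stand.

Things in the scene. Friction and masses are not known exactly. Their poses are not given: they have to be found in the camera images.
- carousel_base: Fixed foot of the parts carousel. Origin on the bench top, on the carousel's vertical axis. Its own -x axis runs along the brass pointer, roughly towards the robot.
- pointer (a point): Top of the round brass end of the pointer, a flat brass strip fixed to the foot: 168 mm from the carousel's axis, 12 mm above the bench.
- carousel (a joint): Angle of the carousel in rad, counter-clockwise from above; 0 (or any whole turn) = red bin exactly at the pointer. It turns both ways (limits +-7 rad) with a light drag (about 1 N at the pegs) and stays where it is left. Plywood disc 300 mm across, top at z = 20 mm, carries a steel ring of three open bins, 120 degrees each, two of them stocked with fixed plugs and bushes.
- red_tag (a point): Middle of the red plate (50 x 30 mm) on the outside of the red bin's wall, 118 mm from the axis, z = 50 mm.
- red_bin (a point): Point on the red floor of the red bin (z = 20 mm), on the line from the axis to the red tag, 68 mm from the axis. Bins: outer wall 4 mm thick, outer radius 115 mm; wall and dividers reach up to z = 70 mm; wooden knob on the axis, 32 mm across, up to z = 100 mm.
- divider_l (a point): Frame on the carousel's axis at the bin floor; its x axis runs along one divider of the red bin, its +y points at a right angle away from that divider into the red bin.
- divider_r (a point): The same for the red bin's other divider (x runs along it towards the axis); +y points into the red bin.
- mat: Black rubber mat fixed to the bench, 200 (x) x 140 (y) x 3 mm; origin at the centre of its underside.
- tray: Aluminium sorting tray, 130 (x) x 96 (y) mm, 0.2 kg; origin at the centre of its underside. Floor and walls 3 mm thick, walls 26 mm high at both long sides and the back (-x); open at the front (+x), grip standing at the back. Slick: nuts begin to slide at a tilt of 17 to 26 degrees.
- tray_lip (a point): Middle of the open front edge of the tray, on its floor (65 mm ahead of the tray's origin, 3 mm above its underside).
- tray_grip (a point): Point on the blue upright grip tab at the back of the tray, to be pinched from above along the tray's x: tab 12 mm thick (x), 40 mm wide (y), its top 78 mm above the tray's underside; this point lies in the tab's middle, 57 mm behind the tray's origin and 58 mm above its underside.
- nut0: Steel hexagon nut lying in the tray, 30 mm across flats, 16 mm thick, with a hole, 50 g; origin at the centre of its underside.
- nut1: Steel hexagon nut lying in the tray, 30 mm across flats, 16 mm thick, with a hole, 50 g; origin at the centre of its underside.
- nut2: Steel hexagon nut lying in the tray, 30 mm across flats, 16 mm thick, with a hole, 50 g; origin at the centre of its underside.
- nut3: Steel hexagon nut lying in the tray, 30 mm across flats, 16 mm thick, with a hole, 50 g; origin at the centre of its underside.
- tin_can: Bystander: tin can with pencils, 67 mm across, 164 mm tall; origin at the centre of its underside. To be left alone.
- jar_1: Bystander: glass jar of nails with a red lid, 57 mm across, 84 mm tall; origin at the centre of its underside. To be left alone.
- wax_tin: Bystander: round flat tin, 69 mm across, 29 mm tall; origin at the centre of its underside. To be left alone.
- tape_measure: Bystander: yellow tape measure, 34 x 77 x 56 mm; origin at the centre of its underside. To be left alone.
- peg0 (a point): Top of one of six alike upright wooden turning pegs round the disc, outside the bins, to push it round by: 12 mm thick, from z = 20 to 70 mm, 138 mm from the axis, 60 degrees apart. This one stands 30 degrees counter-clockwise of the red tag; none stands in front of the tag.
- drill_press: Green bench drill press, fixed, always in the same place. In world coordinates (m): its round table, 0.16 across, is centred at x 0.625, y -0.02 with its top at z 0.16; the head stands above it. Its feed lever reaches out towards the carousel: a black knob 0.03 across at x 0.63, y -0.17, z 0.31 to 0.335, on a rod rising to the hub at x 0.67, y -0.07, z 0.40. Keep clear of it.

How it is judged:
By the outcome, as a careful person would: the job done as asked, in the order asked, and still so for the second after the job is handed in, with the robot touching nothing.
It also fails if it takes over 72 s, if anything falls off the work surface, if the arm or the gripper's body presses on something with over 40 N, if the wrist force passes 120 N, or if a joint passes its speed limit or range.

## Robot

A 6-joint arm with a two-finger parallel gripper is mounted at the origin on a cart in front of the work surface, level with it; the furniture and walls round the work are solid. World frame = base frame: x ahead of the robot, y to its left, z up, the work surface at z = 0. Lengths are in m, angles in rad, forces in N, time in s.
With the tool pointing down it reaches from about 0.325 to 1 m from the base axis. Payload 5.1 kg.
Tool frame: the origin (TCP) lies at the very end of the fingers, on their centre line; the grasp point (between the pads) lies 19 mm behind it; z points along the fingers, y is the direction in which the jaws open and shut (so a half turn about z gives the same grasp; the last joint's range is limited). The gripper opens to 85 mm and grips with 20 to 120 N. Pads are 22 mm wide; open, the fingers measure 114 mm over their backs; the gripper's body (76 mm by 85 mm) begins 54 mm behind the grasp point. The pads swing forward as they close: fully open they stand 13 mm farther back than shut.
Start: joints at [1.03, 0.124, 1.65, -0, 1.367, -0.083], TCP at [0.287, 0.583, 0.231] pointing down, gripper open.
Joint ranges: [-2.61, 2.61], [-1.02, 2.33], [0.03, 2.71], [-1.35, 4.49], [0.32, 2.68], [-2.91, 2.91]. Speed limits (rad/s): [2.57, 2.57, 3.14, 3.14, 3.14, 3.14].

## Interface

Orientations are given as a rotation vector (axis times angle).
In Python, from bench import observe, camera, close_job gives the robot as it stands. The module is installed in compiled form; this text tells all that it offers.
- The arm moves only by the shell command python3 -m handwheel 'ROWS' [FORCE]. ROWS is text: rows parted by semicolons, each of 7 numbers parted by spaces: the finger opening in cm, from 0 to 8.54, then the shift along the tool's x, y, z in cm, then the turn, a rotation vector about the tool's x, y, z in degrees. In form: gripper x y z ax ay az; .... A call has 1 to 12 rows; each row is the pose to reach, as a shift and turn from the pose measured when the call began, along the tool's axes at that moment; what a row does not reach only later rows make up. A row lasts 1/12 s, in which the tool goes at most 41.7 mm and 7.16 degrees, less where a joint would pass 70% of its speed; a pose out of reach is approached as far as the arm can. A call with a gripper value outside its range is refused whole. The fingers move at their own pace and stop on an object; FORCE is the grip in N (left out, the last holds). Time passes only in rows, so rows that repeat a pose let the fingers close. It gives the time, the measured TCP pose, the force and the opening at its end, in the units of the state.
- observe(): the state, without advancing time (a new reading comes with each control period).
- camera(name): name is "scene" or "top"; returns a dict with "pixels" (420x560x3 uint8, blue, green, red), "fovy" (degrees; the focal length in pixels is half the picture's height over the tangent of half this angle, whatever the lens; pixels are square), "cx", "cy" (the principal point, pixels), "world_from_camera" (4x4, takes a point from camera to world coordinates). Camera axes: x right, y down, z forward; pixel columns grow to the right and rows downward; lengths in m; the calibration is good to about 2 mm. A picture is of the moment at which its call begins. There is no depth.
- close_job(): hands the job in, once; it reports no verdict.
The state is a dict: "time_s": time; "qpos": joint angles; "qd": joint speeds; "joint_torque": joint torques, N m; "tool_pos": TCP position; "eef_rot": TCP orientation; "contact_force": force on the tool from outside, world axes, zero at the start; "ft_torque": the same for the moment, N m; "grip_width": opening from 0.0 (shut) to 1.0 (fully open).
Only numpy, scipy, OpenCV 4.12 (cv2) and the standard library are available. Lean on these libraries where they do the work, as an engineer would, in place of code of your own. Each camera call takes 0.05 s, during which the arm holds its last target.

## Working session

There is one attempt and no reset: what is moved stays moved. The work goes in short steps, Python scripts to look and compute and a shell command to move; the robot and the scene stay as the last step left them, time stands still between calls to the robot, and variables do not carry over. Pictures are saved under pics/ and viewed, and the job is handed in when it is done.

```bash
mkdir -p pics; ls; cat > h.py <<'E'
import numpy as np, cv2
from bench import observe, camera
from scipy.spatial.transform import Rotation as R
def snap(n,f):
    c=camera(n); cv2.imwrite('pics/'+f,c['pixels']); return c
def K(c):
    h=c['pixels'].shape[0]; return h/2/np.tan(np.radians(c['fovy'])/2)
def ray(c,u,v):
    f=K(c); d=np.array([(u-c['cx'])/f,(v-c['cy'])/f,1]); T=np.array(c['world_from_camera'])
    return T[:3,3],T[:3,:3]@d
def onz(c,u,v,z):
    o,d=ray(c,u,v); return o+d*(z-o[2])/d[2]
def proj(c,p):
    T=np.array(c['world_from_camera']); q=T[:3,:3].T@(np.array(p)-T[:3,3]); return K(c)*q[:2]/q[2]+[c['cx'],c['cy']]
E
python3 - <<'E'
from h import *
np.set_printoptions(precision=4,suppress=True)
for n in('scene','top'):
    c=snap(n,n+'0.png'); print(n,c['fovy'],c['cx'],c['cy']);print(np.array(c['world_from_camera']))
s=observe()
for k in s: print(k,s[k])
E
```

```text
pics
scene 52.93427398795613 282.515947153584 205.642760561856
[[ 0.732  -0.4491  0.5123 -0.104 ]
 [-0.6811 -0.4669  0.564  -0.8665]
 [-0.0141 -0.7618 -0.6477  0.953 ]
 [ 0.      0.      0.      1.    ]]
top 51.1131815273488 274.39836483787985 213.19262584608947
[[ 0.0041 -0.9979  0.0651  0.4643]
 [-0.9999 -0.0032  0.0143 -0.1083]
 [-0.0141 -0.0651 -0.9978  1.3375]
 [ 0.      0.      0.      1.    ]]
time_s 0.1
qpos [ 1.0304  0.1245  1.6516  0.      1.3675 -0.0826]
qd [-0.0019  0.0002 -0.0047 -0.0007 -0.0011  0.0007]
joint_torque [  0.0005 -42.4933 -36.6654  -0.0001   0.004    0.    ]
tool_pos [0.287  0.5826 0.2301]
eef_rot [-0.7127 -3.059   0.0029]
contact_force [1.0512 0.2287 0.3141]
ft_torque [-0.0499  0.0077 -0.0099]
grip_width 1.0013758935065484
```

View pics/scene0.png

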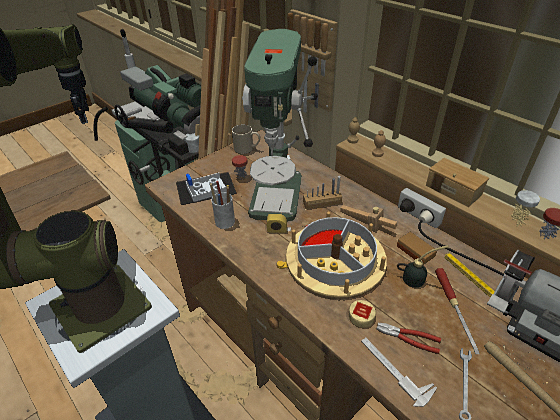

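View pics/top0.png

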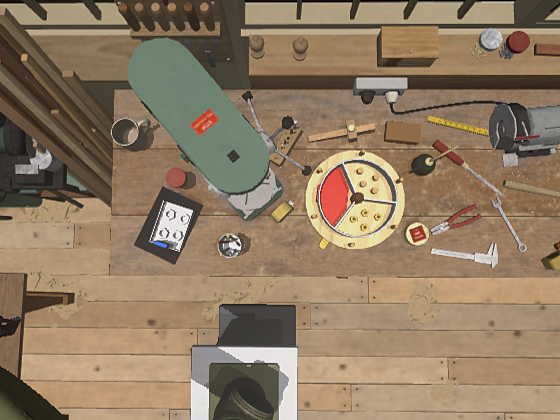

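The top picture has the tray on its mat at about (172,225), with the grip end at (160,245). The carousel is at (355,200), its red bin faces up-left at (333,190), and the pointer tip is at (323,243). I'll zoom in.

```bash
python3 - <<'E'
from h import *
a=cv2.imread('pics/top0.png');b=cv2.imread('pics/scene0.png')
cv2.imwrite('pics/z1.png',cv2.resize(a[140:260,290:430],None,fx=5,fy=5,interpolation=cv2.INTER_CUBIC))
cv2.imwrite('pics/z2.png',cv2.resize(a[160:280,120:260],None,fx=5,fy=5,interpolation=cv2.INTER_CUBIC))
cv2.imwrite('pics/z3.png',cv2.resize(b[130:310,160:400],None,fx=3,fy=3,interpolation=cv2.INTER_CUBIC))
E
```

```text
(no output)
```

View pics/z1.png

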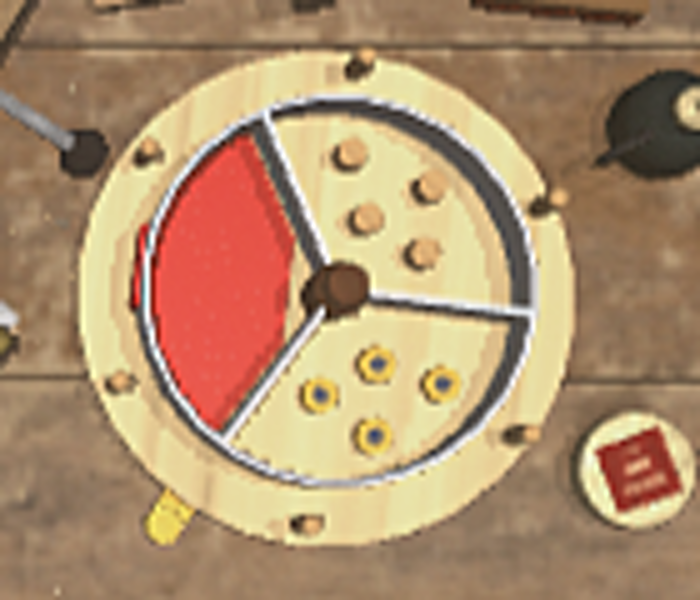

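View pics/z2.png

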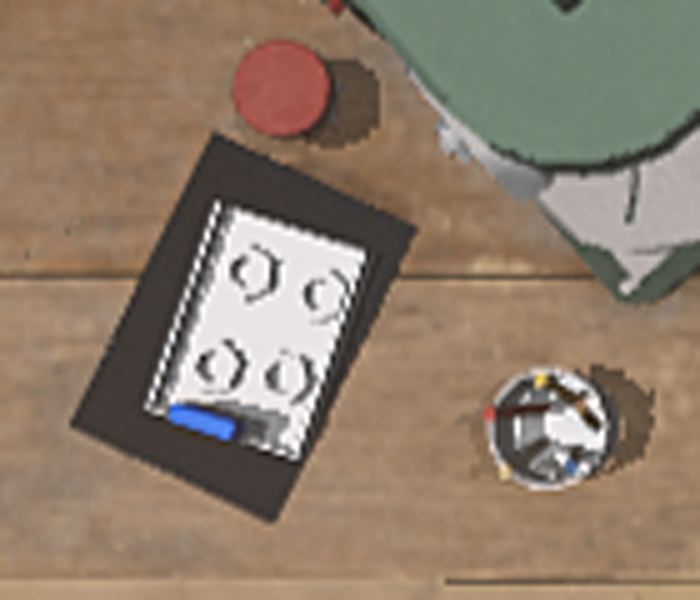

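View pics/z3.png

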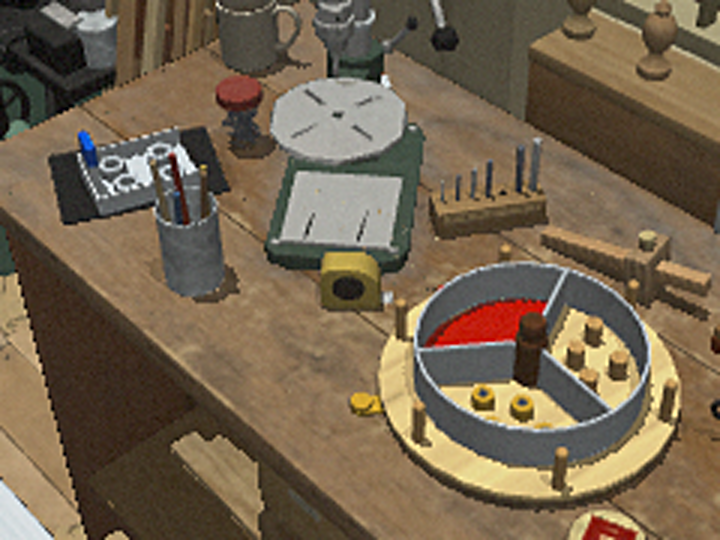

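```bash
cat >> h.py <<'E'
def zp(c,u,v,x0,y0,k,z): return onz(c,x0+(u+.5)/k-.5,y0+(v+.5)/k-.5,z)
E
python3 - <<'E'
from h import *
np.set_printoptions(precision=4,suppress=True)
c=camera('top')
# disc fit: sample yellow disc edge with points
d=[zp(c,u,v,290,140,5,.07) for u,v in[(265,115),(533,312),(222,441)]]
d=np.array(d)
A=np.c_[2*d[:,:2],np.ones(3)];s=np.linalg.solve(A,(d[:,:2]**2).sum(1));print('axis rim',s[:2],np.sqrt(s[2]+s[0]**2+s[1]**2))
e=[]
img=c['pixels'][140:260,290:430]
hsv=cv2.cvtColor(img,cv2.COLOR_BGR2HSV)
pts=[(327,50),(575,295),(330,546),(79,290),(150,120),(503,120),(505,470),(155,470)]
# disc edge by hand
d2=np.array([zp(c,u,v,290,140,5,.02)[:2] for u,v in[(327,50),(575,295),(330,546),(79,290)]])
A=np.c_[2*d2,np.ones(4)];t=np.linalg.lstsq(A,(d2**2).sum(1),rcond=None)[0];print('axis disc',t[:2],np.sqrt(t[2]+t[0]**2+t[1]**2))
ax=s[:2]
p=zp(c,167,520,290,140,5,.012);print('pointer',p,np.linalg.norm(p[:2]-ax),np.degrees(np.arctan2(*(p[:2]-ax)[::-1])))
print('div ang',[np.degrees(np.arctan2(*(q[:2]-ax)[::-1])) for q in d])
tg=zp(c,138,267,290,140,5,.05);print('tag',tg,np.degrees(np.arctan2(*(tg[:2]-ax)[::-1])))
for u,v in[(360,63),(148,148),(118,381),(302,524),(515,434),(541,206)]:
    q=zp(c,u,v,290,140,5,.07);print('peg',q,np.linalg.norm(q[:2]-ax),np.degrees(np.arctan2(*(q[:2]-ax)[::-1])))
m=np.array([zp(c,u,v,120,160,5,.003) for u,v in[(215,132),(418,230),(273,522),(70,425)]]);print('mat',m,m.mean(0))
f=(m[0]+m[1]-m[2]-m[3])/2;print('mat x',np.linalg.norm(f),np.degrees(np.arctan2(f[1],f[0])))
g=zp(c,202,422,120,160,5,.081);print('grip top',g)
for u,v,z in[(372,248,.006),(300,462,.029),(150,410,.029),(217,202,.029),(234,205,.006)]: print(zp(c,u,v,120,160,5,z))
for n,u,v,z in[('can',545,430,.10),('jar',281,88,.084)]: print(n,zp(c,u,v,120,160,5,z))
print('wax',zp(c,633,470,290,140,5,.029))
E
```

```text
axis rim [ 0.5925 -0.3309] 0.11120541643969177
axis disc [ 0.5942 -0.3312] 0.14921525145056644
pointer [ 0.4596 -0.2357  0.012 ] 0.16353153011764524 144.39633357337607
div ang [np.float64(22.829384004047885), np.float64(-96.23917100422831), np.float64(141.65020378210278)]
tag [ 0.6082 -0.2155  0.05  ] 82.26838604779937
peg [ 0.7257 -0.3432  0.07  ] 0.13371019221002364 -5.246807246375865
peg [ 0.6755 -0.2198  0.07  ] 0.13873064822080836 53.24789911808351
peg [ 0.5398 -0.2021  0.07  ] 0.1391920013137559 112.2823101522099
peg [ 0.4578 -0.3076  0.07  ] 0.13673121895356324 170.16879974871276
peg [ 0.51   -0.4302  0.07  ] 0.1291064772633997 -129.75421609059816
peg [ 0.6421 -0.4469  0.07  ] 0.1261497023260542 -66.8762829467079
mat [[0.6338 0.2544 0.003 ]
 [0.5739 0.1286 0.003 ]
 [0.3959 0.2142 0.003 ]
 [0.4541 0.3393 0.003 ]] [0.5144 0.2341 0.003 ]
mat x 0.19811160882497625 -25.47848087441392
grip top [0.4567 0.2372 0.081 ]
[0.5625 0.1561 0.006 ]
[0.4329 0.1924 0.029 ]
[0.4634 0.2829 0.029 ]
[0.5882 0.2453 0.029 ]
[0.5886 0.241  0.006 ]
can [0.4532 0.0381 0.1   ]
jar [0.6492 0.1947 0.084 ]
wax [ 0.4904 -0.51    0.029 ]
```

```bash
cat >> h.py <<'E'
def pose(yaw,pitch=0):
    # tool y horizontal along yaw (deg), z down; pitch>0 = front (+y side) tipped down
    a=np.radians(yaw); y=np.array([np.cos(a),np.sin(a),0]); z=np.array([0,0,-1.]); x=np.cross(y,z)
    M=np.c_[x,y,z]; lat=np.array([-np.sin(a),np.cos(a),0])
    return R.from_rotvec(lat*np.radians(pitch)).as_matrix()@M
def rel(p,M,s=None):
    s=s or observe(); R0=R.from_rotvec(s['eef_rot']).as_matrix()
    d=R0.T@(np.array(p)-s['tool_pos'])*100; w=np.degrees(R.from_matrix(R0.T@M).as_rotvec())
    return np.round(np.r_[d,w],2)
E
python3 - <<'E'
from h import *
c=camera('top')
for z in(.35,.45,.55): print(z,onz(c,270,190,z),onz(c,245,205,z), onz(c,310,170,.32))
print('tape',onz(c,283,210,.056))
print(rel([.40,.15,.26],pose(-10)))
print(rel([.457,-.312,.15],pose(-97.5)))
E
```

```text
0.35 [ 0.58121849 -0.08389306  0.35      ] [ 0.54700999 -0.02757724  0.35      ] [ 0.63195367 -0.17633062  0.32      ]
0.45 [ 0.56937579 -0.08636076  0.45      ] [ 0.53863128 -0.03574753  0.45      ] [ 0.63195367 -0.17633062  0.32      ]
0.55 [ 0.5575331  -0.08882846  0.55      ] [ 0.53025257 -0.04391782  0.55      ] [ 0.63195367 -0.17633062  0.32      ]
tape [ 0.55729788 -0.11495814  0.056     ]
[-2.925e+01 -3.383e+01 -2.910e+00 -7.000e-02  4.000e-02  7.377e+01]
[-5.4790e+01 -7.2740e+01  8.1400e+00 -3.0000e-02  1.0000e-01  1.6127e+02]
```

```bash
python3 -m handwheel '3 -29 -34 -3 0 0 74;3 -29 -34 -3 0 0 74;3 -29 -34 -3 0 0 74;3 -29 -34 -3 0 0 74;3 -29 -34 -3 0 0 74;3 -29 -34 -3 0 0 74;3 -29 -34 -3 0 0 74;3 -29 -34 -3 0 0 74;3 -29 -34 -3 0 0 74;3 -29 -34 -3 0 0 74;3 -29 -34 -3 0 0 74;3 -29 -34 -3 0 0 74' 40
python3 - <<'E'
from h import *
print(observe()['qpos'],rel([.457,-.312,.18],pose(-97.5)))
E
```

```text
time_s: 1.2
tool_pos: [0.3981, 0.1453, 0.2615]
eef_rot: [2.416, 2.003, -0.001]
contact_force: [-0.2, -0.4, 0.6]
grip_width: 0.352
[ 0.22513604 -0.4244486   2.08704674 -0.0029696   1.4784087   0.4120022 ] [-4.383e+01  1.426e+01  8.290e+00  1.900e-01  4.000e-02  8.681e+01]
```

```bash
python3 -m handwheel '3 -44 14 0 0 0 87;3 -44 14 0 0 0 87;3 -44 14 0 0 0 87;3 -44 14 0 0 0 87;3 -44 14 0 0 0 87;3 -44 14 0 0 0 87;3 -44 14 0 0 0 87;3 -44 14 0 0 0 87;3 -44 14 0 0 0 87;3 -44 14 4 0 0 87;3 -44 14 8 0 0 87;3 -44 14 10 0 0 87'
python3 - <<'E'
from h import *
c=snap('top','top1.png');c2=snap('scene','scene1.png')
a=c['pixels'];b=c2['pixels']
cv2.imwrite('pics/z4.png',cv2.resize(a[140:260,290:430],None,fx=5,fy=5,interpolation=cv2.INTER_CUBIC))
cv2.imwrite('pics/z5.png',cv2.resize(b[150:310,240:400],None,fx=4,fy=4,interpolation=cv2.INTER_CUBIC)[:600])
print(observe()['qpos'],rel([.457,-.312,.04],pose(-97.5)))
E
```

```text
time_s: 2.2
tool_pos: [0.4549, -0.3095, 0.1786]
eef_rot: [3.13, -0.181, 0.01]
contact_force: [0.3, -0.5, -0.8]
grip_width: 0.347
[-6.94003234e-01 -5.66280582e-02  1.94248654e+00 -1.44328929e-03
  1.26638246e+00  9.88725277e-01] [ 0.89  0.65 12.9  -0.26  0.56  1.11]
```

View pics/z4.png

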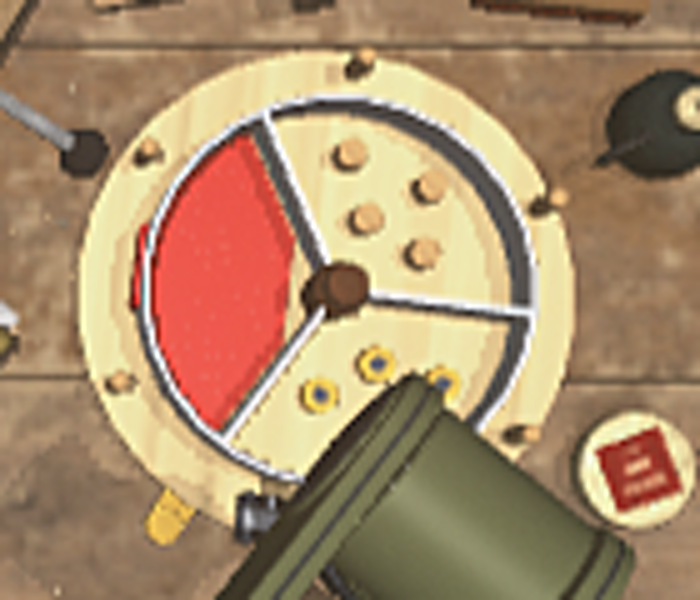

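View pics/z5.png

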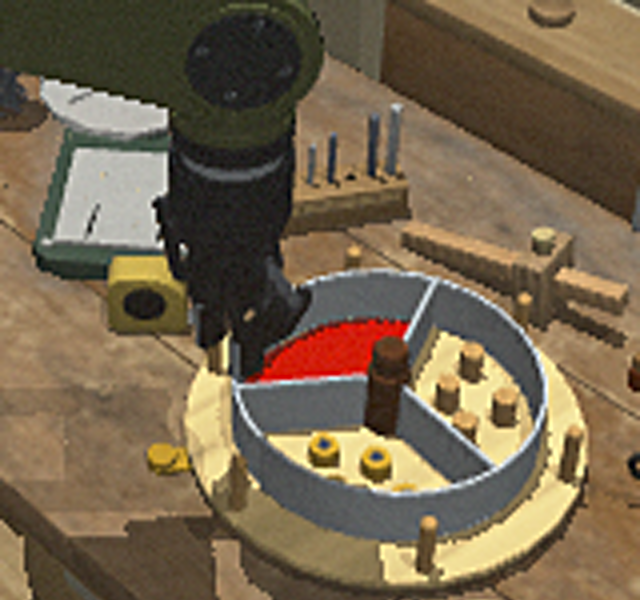

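The top view shows the peg nearest the robot, hidden under the forearm (earlier at zoom (302–318,524)). The scene view shows its top at zoom (236,458). I'll check the peg position in both views before going down.

```bash
python3 - <<'E'
from h import *
c=camera('top');b=camera('scene')
ax=np.array([.5932,-.331])
for a in(52.5,112.5,172.5,-127.5,-67.5,-7.5):
    p=np.r_[ax+.138*np.array([np.cos(np.radians(a)),np.sin(np.radians(a))]),.07]
    u=proj(c,p);v=proj(b,p);print(a,p,(u-[290,140]+.5)*5,(v-[240,150]+.5)*4)
E
python3 -c "
import cv2
a=cv2.imread('pics/top0.png');cv2.imwrite('pics/z6.png',cv2.resize(a[225:255,320:400],None,fx=10,fy=10,interpolation=cv2.INTER_NEAREST))"
```

```text
52.5 [ 0.67720908 -0.22151724  0.07      ] [151.4871632 145.672713 ] [355.17005628 250.56727163]
112.5 [ 0.54038969 -0.20350462  0.07      ] [120.8711563  380.41933994] [215.11197552 321.92238057]
172.5 [ 0.45638061 -0.31298739  0.07      ] [311.94083095 527.04155297] [237.80121789 458.62828254]
-127.5 [ 0.50919092 -0.44048276  0.07      ] [533.48135618 435.92723227] [428.41425006 521.58989544]
-67.5 [ 0.64601031 -0.45849538  0.07      ] [561.42251886 199.80052267] [575.36231606 431.14686682]
-7.5 [ 0.73001939 -0.34901261  0.07      ] [370.51174386  56.15559528] [525.5417324  298.26840914]
```

View pics/z6.png

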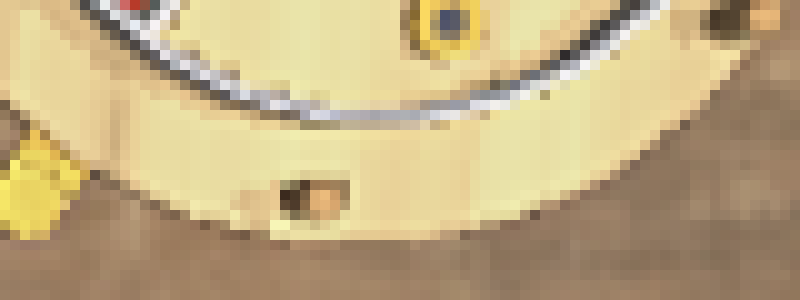

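```bash
python3 - <<'E'
from h import *
print(rel([.4564,-.313,.04],pose(-97.5)))
E
python3 -m handwheel '3 0.3 0.3 0 0 0.5 1;3 0.3 0.3 5 0 0.5 1;3 0.3 0.3 8 0 0.5 1;3 0.3 0.3 8 0 0.5 1'
python3 - <<'E'
from h import *
c=snap('scene','scene2.png')['pixels'];cv2.imwrite('pics/z7.png',cv2.resize(c[200:300,260:360],None,fx=6,fy=6,interpolation=cv2.INTER_CUBIC))
print(rel([.4564,-.313,.04],pose(-97.5)))
E
```

```text
[4.500e-01 7.300e-01 1.357e+01 1.000e-02 6.000e-02 1.410e+00]
time_s: 2.73
tool_pos: [0.4529, -0.3051, 0.0907]
eef_rot: [-3.131, 0.191, -0.001]
contact_force: [-1.4, 1.9, -2.1]
grip_width: 0.349
[ 0.28  0.66  5.38 -0.17 -0.18  0.51]
```

View pics/z7.png

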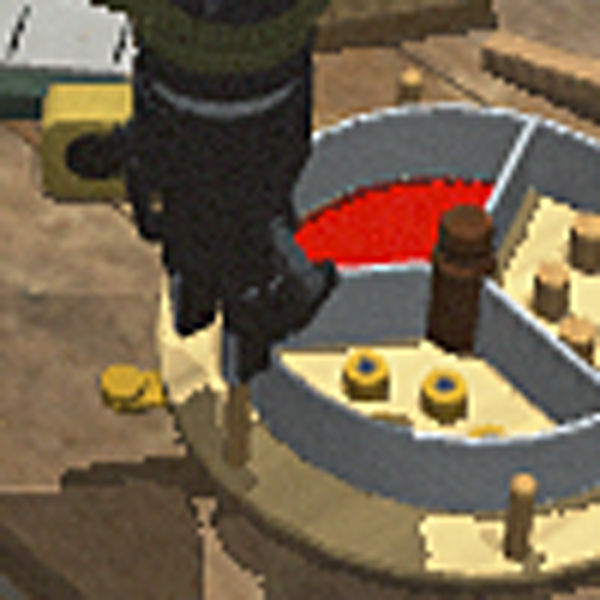

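```bash
python3 -m handwheel '3 0.3 0.7 0 0 0 0;3 0.3 0.7 0 0 0 0;3 0.3 0.7 0 0 0 0'
python3 - <<'E'
from h import *
print(rel([.4564,-.313,.04],pose(-97.5)),observe()['qd'])
E
```

```text
time_s: 3.03
tool_pos: [0.4584, -0.3152, 0.0975]
eef_rot: [3.135, -0.191, 0.013]
contact_force: [-0.4, -0.2, 0.2]
grip_width: 0.347
[-0.27 -0.19  5.75  0.01 -0.48  0.52] [-0.00147631  0.00015892  0.01545236 -0.00024403  0.0001686   0.00128995]
```

```bash
python3 -m handwheel '3 -0.2 -0.2 3 0 0 0;3 -0.2 -0.2 5.5 0 0 0;3 -0.2 -0.2 5.5 0 0 0;3 -0.2 -0.2 5.5 0 0 0'
python3 - <<'E'
from h import *
s=observe();print(rel([.4564,-.313,.04],pose(-97.5)),s['qd'][:3])
# arc
ax=np.array([.5932,-.331])
for k in range(1,12):
    a=172.5+6*k; t=np.radians(a)
    print(k*6,rel(np.r_[ax+.138*np.array([np.cos(t),np.sin(t)]),.04],pose(a-270)))
E
```

```text
time_s: 3.37
tool_pos: [0.457, -0.3129, 0.0429]
eef_rot: [3.136, -0.191, 0.012]
contact_force: [-0.5, 0.5, 0.6]
grip_width: 0.352
[-0.06  0.02  0.29 -0.02 -0.43  0.52] [-1.93696153e-05 -2.50832068e-02 -3.82707388e-02]
6 [ 0.    1.46  0.29  0.   -0.44 -5.48]
12 [  0.21   2.89   0.29   0.03  -0.43 -11.48]
18 [  0.58   4.29   0.29   0.05  -0.43 -17.48]
24 [  1.08   5.64   0.3    0.07  -0.43 -23.48]
30 [  1.72   6.93   0.3    0.1   -0.43 -29.48]
36 [  2.5    8.15   0.31   0.12  -0.43 -35.48]
42 [  3.4    9.28   0.31   0.14  -0.42 -41.48]
48 [  4.41  10.31   0.32   0.16  -0.42 -47.48]
54 [  5.53  11.23   0.33   0.19  -0.41 -53.48]
60 [  6.73  12.03   0.34   0.21  -0.4  -59.48]
66 [  8.01  12.7    0.35   0.23  -0.4  -65.48]
```

```bash
python3 -m handwheel '3 0 0.75 0.2 0 0 -3;3 0 1.5 0.2 0 0 -6;3 0.2 2.9 0.2 0 0 -12;3 0.6 4.3 0.2 0 0 -18;3 1.1 5.6 0.2 0 0 -24;3 1.7 6.9 0.2 0 0 -30;3 2.5 8.15 0.2 0 0 -36;3 3.4 9.3 0.2 0 0 -42;3 4.4 10.3 0.2 0 0 -48;3 5.5 11.2 0.2 0 0 -54;3 6.1 11.65 0.2 0 0 -57;3 6.7 12 0.2 0 0 -60'
python3 -m handwheel '3 0 0 0 0 0 0;3 0 0 0 0 0 0'
python3 - <<'E'
from h import *
c=snap('top','top3.png')
a=c['pixels']
cv2.imwrite('pics/z8.png',cv2.resize(a[140:260,290:430],None,fx=5,fy=5,interpolation=cv2.INTER_CUBIC))
s=observe();print(s['tool_pos'],s['contact_force'],s['qpos'])
E
```

```text
time_s: 4.37
tool_pos: [0.5105, -0.4422, 0.0448]
eef_rot: [2.803, 1.402, 0.012]
contact_force: [-2.3, 1.7, 1.2]
grip_width: 0.352
time_s: 4.53
tool_pos: [0.5122, -0.4439, 0.0482]
eef_rot: [2.799, 1.398, 0.014]
contact_force: [-0.5, 0.8, 0.7]
grip_width: 0.352
[ 0.51164104 -0.44329103  0.04751651] [-1.0377145  -0.37685208  0.78379722] [-0.79518688  0.33918299  1.72331506  0.00555067  1.06543756 -0.15374534]
```

View pics/z8.png

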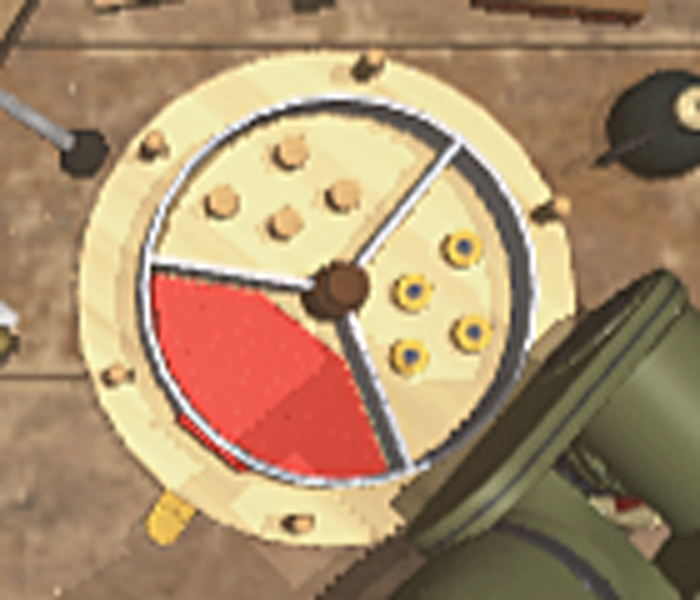

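```bash
python3 - <<'E'
from h import *
np.set_printoptions(precision=4,suppress=True)
c=camera('top')
a=c['pixels']
for im,x0,y0,n in[(a,290,140,'top')]:
    h=cv2.cvtColor(im,cv2.COLOR_BGR2HSV)
    cv2.imwrite('pics/p1.png',cv2.resize(a[228:258,310:340],None,fx=16,fy=16,interpolation=cv2.INTER_NEAREST))
b=cv2.imread('pics/scene0.png');cv2.imwrite('pics/p2.png',cv2.resize(b[250:280,265:295],None,fx=16,fy=16,interpolation=cv2.INTER_NEAREST))
ax=np.array([.5932,-.331])
d=np.array([zp(c,u,v,290,140,5,.07)[:2] for u,v in[(460,143),(152,264),(408,467)]])
A=np.c_[2*d,np.ones(3)];s=np.linalg.solve(A,(d**2).sum(1));print(s[:2])
print([np.degrees(np.arctan2(*(q-ax)[::-1])) for q in d])
pk=lambda u,v,z:np.degrees(np.arctan2(*(zp(c,u,v,290,140,5,z)[:2]-ax)[::-1]))
print('pegs',[pk(u,v,.07) for u,v in[(373,60),(156,143),(115,377),(305,524),(560,205)]])
for u,v in[(182,418),(243,470)]: print('tag ends',zp(c,u,v,290,140,5,.05),pk(u,v,.065))
# red floor mask of floor: dividers at floor
E
```

```text
[ 0.5939 -0.3309]
[np.float64(-39.128025726404694), np.float64(82.40505307207859), np.float64(-159.82694012049248)]
pegs [np.float64(-8.357452067019198), np.float64(51.328896576263574), np.float64(111.38202313290996), np.float64(170.89625893824385), np.float64(-68.698613626316)]
tag ends [ 0.5194 -0.241   0.05  ] 129.14095385596912
tag ends [ 0.4891 -0.2765  0.05  ] 151.61672521005227
```

View pics/p1.png

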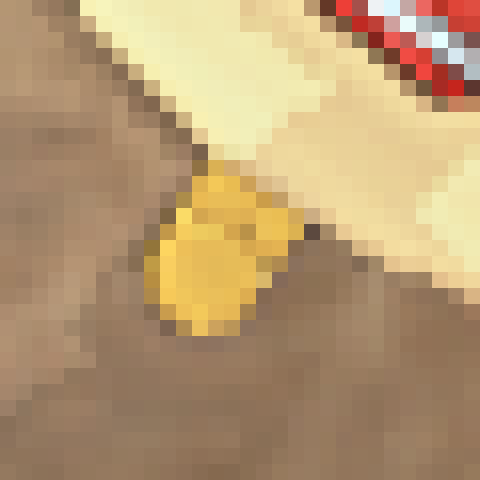

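View pics/p2.png

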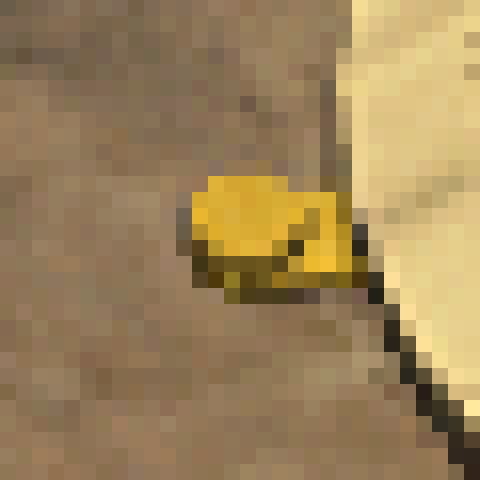

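```bash
python3 - <<'E'
from h import *
c=camera('top');b=camera('scene');ax=np.array([.5933,-.331])
p=onz(c,322.65,244.7,.012);q=onz(b,279.97,262.97,.012)
for r in(p,q): print(r,np.linalg.norm(r[:2]-ax),np.degrees(np.arctan2(*(r[:2]-ax)[::-1])))
# axis in scene: knob top etc; disc outline in scene
A=b['pixels'];cv2.imwrite('pics/z9.png',cv2.resize(cv2.imread('pics/scene0.png')[200:310,280:400],None,fx=5,fy=5,interpolation=cv2.INTER_CUBIC))
print((proj(b,[.5933,-.331,.1])-[280,200]+.5)*5)
E
```

```text
[ 0.45627223 -0.23466896  0.012     ] 0.16750008810976683 144.89263798380696
[ 0.45571991 -0.23440185  0.012     ] 0.1681055731696296 144.9264245706368
[289.56540422 181.32604997]
```

View pics/z9.png

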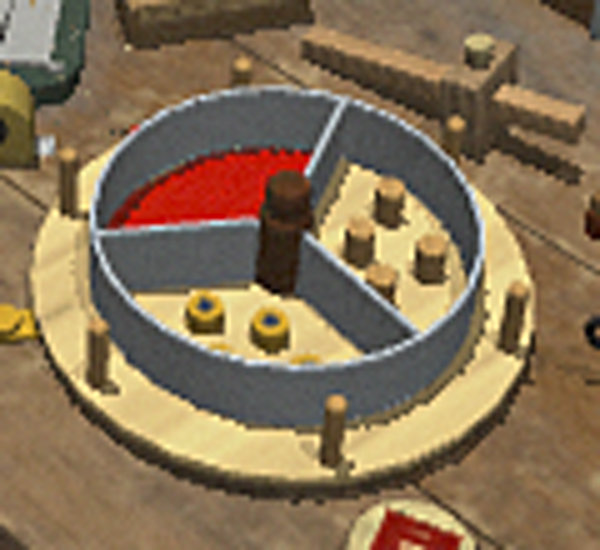

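```bash
python3 -m handwheel '3 0 0.3 0 0 0 -1;3 0 0.6 0 0 0 -2;3 0 0.9 0 0 0 -4;3 0 0.9 0 0 0 -4;3 0 0.9 0 0 0 -4'
cat > ang.py <<'E'
from h import *
import sys
c=camera('top');a=c['pixels']
cv2.imwrite('pics/'+sys.argv[1],cv2.resize(a[140:260,290:430],None,fx=5,fy=5,interpolation=cv2.INTER_CUBIC))
s=observe();print(s['tool_pos'],s['contact_force'])
E
python3 ang.py z10.png
```

```text
time_s: 5.15
tool_pos: [0.5179, -0.4476, 0.0456]
eef_rot: [2.752, 1.497, 0.012]
contact_force: [-0.2, -0.0, -0.6]
grip_width: 0.35
[ 0.5177792  -0.44753647  0.04563811] [-0.53340181 -0.61643068 -0.19617864]
```

View pics/z10.png

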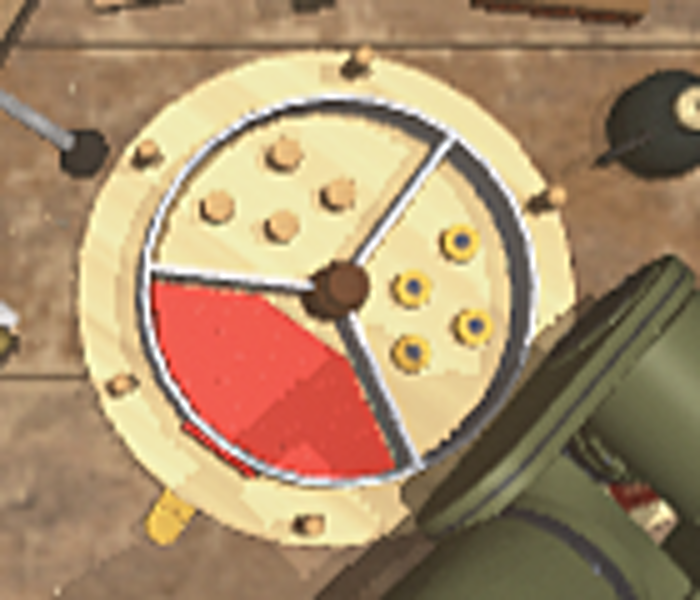

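```bash
cat > ang2.py <<'E'
from h import *
def run(divs,pegs):
    c=camera('top');ax=np.array([.5933,-.331])
    pk=lambda u,v,z:np.degrees(np.arctan2(*(zp(c,u,v,290,140,5,z)[:2]-ax)[::-1]))
    print('div',[(pk(u,v,.07)+o)%360 for (u,v),o in zip(divs,(180,60,-60))]); print('peg',[pk(u,v,.07)%60+90 for u,v in pegs])
E
python3 -c "
from ang2 import *
run([(450,136),(150,272),(417,464)],[(364,57),(150,149),(118,382),(315,524),(554,198)])"
```

```text
div [np.float64(144.50320149069637), np.float64(144.92950540724578), np.float64(143.01382822798075)]
peg [np.float64(143.90472805276846), np.float64(143.42556767695538), np.float64(142.78062777767144), np.float64(143.27911024790376), np.float64(143.4044183107765)]
```

```bash
python3 -m handwheel '3 0 0.15 0 0 0 0;3 0 0.3 0 0 0 -1;3 0 0.3 0 0 0 -1;3 0 0.3 0 0 0 -1'
python3 ang.py z11.png
```

```text
time_s: 5.58
tool_pos: [0.5203, -0.4492, 0.0456]
eef_rot: [2.739, 1.521, 0.012]
contact_force: [-0.6, 0.6, 0.5]
grip_width: 0.35
[ 0.52027112 -0.44919546  0.04562326] [ 0.28499399  1.23509353 -0.18639934]
```

View pics/z11.png

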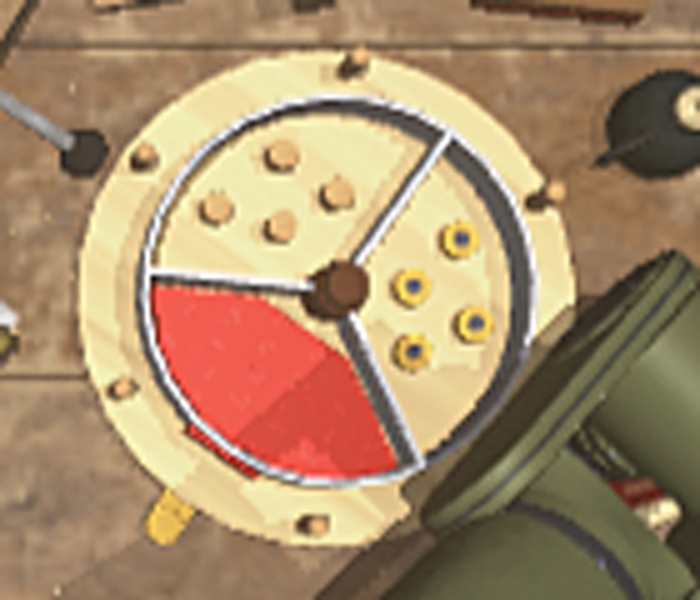

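```bash
python3 -c "
from ang2 import *
run([(447,134),(150,276),(420,463)],[(359,57),(147,153),(119,387),(321,524),(552,193)])
from h import *
s=observe()
ax=np.array([.5933,-.331]);print(np.degrees(np.arctan2(*(s['tool_pos'][:2]-ax)[::-1]))%360-90)
"
```

```text
div [np.float64(145.58723639082973), np.float64(146.13260590244275), np.float64(143.96266374995872)]
peg [np.float64(145.11727268892676), np.float64(144.64946109909832), np.float64(143.95880013201798), np.float64(144.71688779107848), np.float64(144.72953063623885)]
148.29535243275615
```

```bash
python3 -m handwheel '3 0 -0.4 0 0 0 0;3 0 -0.5 0 0 0 0;3 0 -0.5 -3 0 0 0;3 0 -0.5 -7 0 0 0;3 0 -0.5 -11 0 0 0;3 0 -0.5 -15 0 0 0;3 0 -0.5 -19 0 0 0;3 0 -0.5 -23 0 0 0;3 0 -0.5 -23 0 0 0'
python3 - <<'E'
from h import *
np.set_printoptions(precision=4,suppress=True)
for n in('top','scene'):
    c=camera(n);h=cv2.cvtColor(c['pixels'],cv2.COLOR_BGR2HSV)
    m=cv2.inRange(h,(105,120,80),(130,255,255));m[:, :140]=0
    k,l,st,ce=cv2.connectedComponentsWithStats(m)
    for i in range(1,k):
        if st[i,4]>8: print(n,st[i],ce[i],onz(c,*ce[i],.081),onz(c,*ce[i],.061))
    r=c['pixels'][180:250,150:220] if n=='scene' else c['pixels'][180:270,130:220]
    cv2.imwrite(f'pics/t_{n}.png',cv2.resize(r,None,fx=6.5,fy=6.5,interpolation=cv2.INTER_CUBIC))
print(observe()['tool_pos'], rel([.40,.0,.28],pose(-10)))
E
```

```text
time_s: 6.43
tool_pos: [0.5161, -0.4482, 0.2881]
eef_rot: [2.723, 1.513, 0.019]
contact_force: [1.0, -0.9, 2.0]
grip_width: 0.351
top [154 241  13   7  60] [160.05 243.75] [0.4574 0.2371 0.081 ] [0.4573 0.2426 0.061 ]
scene [186 174   7  12  44] [188.8864 179.5909] [0.4469 0.2192 0.081 ] [0.4596 0.2441 0.061 ]
[ 0.5143 -0.4464  0.2794] [ 31.86 -33.28  -0.63   1.     0.15 -21.89]
```

View pics/t_top.png

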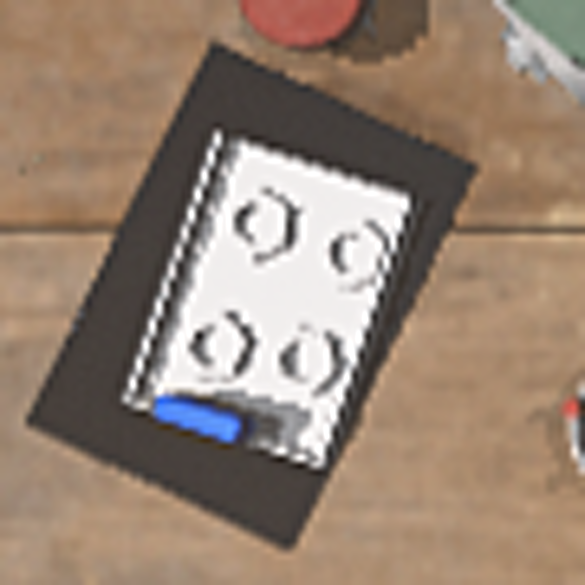

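View pics/t_scene.png

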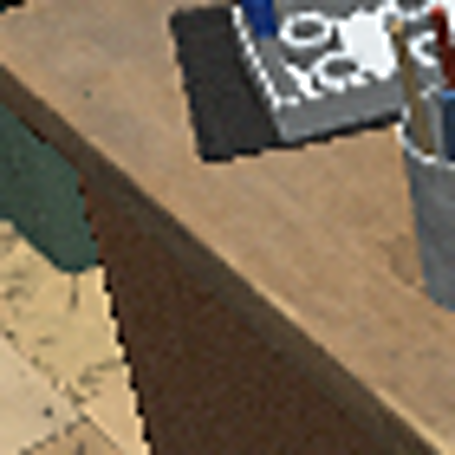

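```bash
python3 -m handwheel '5 32 -33 -1 0 0 -15;5 32 -33 -1 0 0 -15;5 32 -33 -1 0 0 -15;5 32 -33 -1 0 0 -15;5 32 -33 -1 0 0 -15;5 32 -33 -1 0 0 -15;5 32 -33 -1 0 0 -15;5 32 -33 -1 0 0 -15;5 32 -33 -1 0 0 -15;5 32 -33 -1 0 0 -15;5 32 -33 -1 0 0 -15;5 32 -33 -1 0 0 -15'
python3 - <<'E'
from h import *
s=observe();print(s['tool_pos'],s['qpos'],rel([.457,.2365,.18],pose(-17.5)))
E
```

```text
time_s: 7.53
tool_pos: [0.4007, 0.0053, 0.2817]
eef_rot: [2.506, 1.874, 0.01]
contact_force: [0.9, -0.9, 0.1]
grip_width: 0.581
[0.40072123 0.00526598 0.28166294] [-0.11814518 -0.50187221  2.10578097 -0.0041333   1.52468232  0.1686758 ] [23.79 -1.28 10.11  0.78  0.1   1.08]
```

```bash
python3 -m handwheel '5 24 -1.3 0 0.8 0 1;5 24 -1.3 0 0.8 0 1;5 24 -1.3 0 0.8 0 1;5 24 -1.3 0 0.8 0 1;5 24 -1.3 0 0.8 0 1;5 24 -1.3 0 0.8 0 1;5 24 -1.3 4 0.8 0 1;5 24 -1.3 8 0.8 0 1;5 24 -1.3 10 0.8 0 1;5 24 -1.3 10 0.8 0 1;5 24 -1.3 10 0.8 0 1'
python3 - <<'E'
from h import *
s=observe();print(s['tool_pos'],s['contact_force'],rel([.457,.2365,.042],pose(-17.5)))
E
```

```text
time_s: 8.45
tool_pos: [0.4558, 0.2378, 0.1782]
eef_rot: [-2.532, -1.859, 0.012]
contact_force: [0.7, 0.8, 1.1]
grip_width: 0.586
[0.45579283 0.23780106 0.17817848] [0.72703308 0.82760781 1.12585638] [-1.000e-02  2.200e-01  1.362e+01 -2.900e-01  3.100e-01  7.000e-02]
```

```bash
python3 -m handwheel '5 0 0.2 3 0 0 0;5 0 0.2 6 0 0 0;5 0 0.2 8 0 0 0;5 0 0.2 8 0 0 0'
python3 - <<'E'
from h import *
for n in('top','scene'):
    c=camera(n)
    r=c['pixels'][150:220,160:250] if n=='scene' else c['pixels'][190:270,130:220]
    cv2.imwrite(f'pics/u_{n}.png',cv2.resize(r,None,fx=6.5,fy=6.5,interpolation=cv2.INTER_CUBIC))
print(observe()['tool_pos'])
E
```

```text
time_s: 8.78
tool_pos: [0.4554, 0.2357, 0.0954]
eef_rot: [-2.531, -1.857, 0.02]
contact_force: [-0.6, -0.2, 0.2]
grip_width: 0.586
[0.45814658 0.23696283 0.09971449]
```

View pics/u_scene.png

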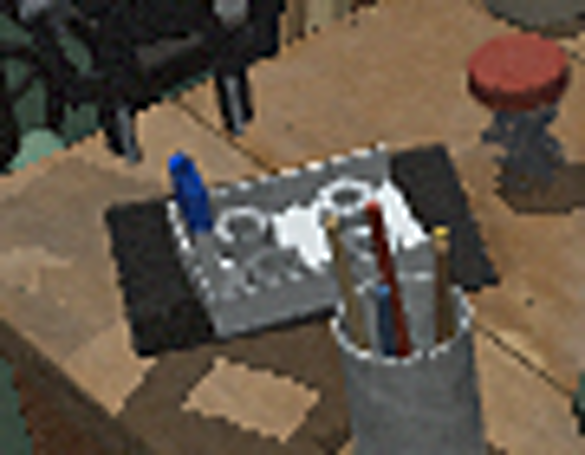

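View pics/u_top.png

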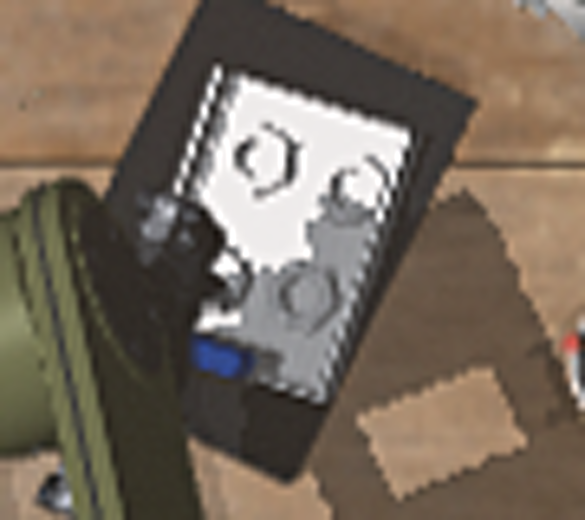

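```bash
python3 -m handwheel '5 0 0 2 0 0 0;5 0 0 4 0 0 0;5 0 0 5.7 0 0 0;5 0 0 5.7 0 0 0;5 0 0 5.7 0 0 0'
python3 - <<'E'
from h import *
s=observe();print(s['tool_pos'],s['contact_force'])
for n in('top','scene'):
    c=camera(n)
    r=c['pixels'][150:220,160:250] if n=='scene' else c['pixels'][190:270,130:220]
    cv2.imwrite(f'pics/v_{n}.png',cv2.resize(r,None,fx=6.5,fy=6.5,interpolation=cv2.INTER_CUBIC))
E
```

```text
time_s: 9.3
tool_pos: [0.4591, 0.2372, 0.0447]
eef_rot: [2.533, 1.858, -0.006]
contact_force: [1.4, -0.2, -0.2]
grip_width: 0.585
[0.45914613 0.23719164 0.04468024] [ 1.4141905  -0.24241887 -0.16144043]
```

View pics/v_scene.png

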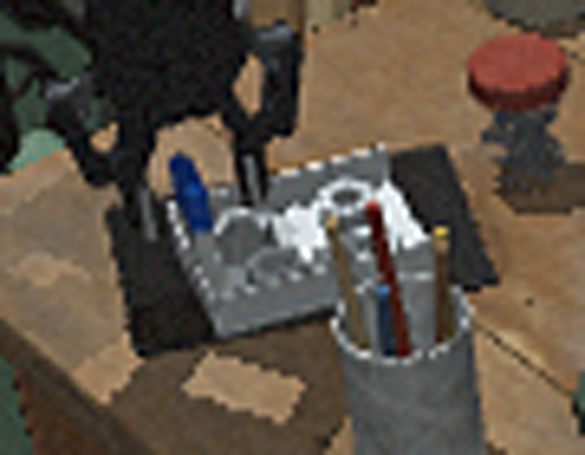

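```bash
python3 -m handwheel '3 0 0 0.1 0 0 0;1 0 0 0.1 0 0 0;0.5 0 0 0.1 0 0 0;0.5 0 0 0.1 0 0 0;0.5 0 0 0.1 0 0 0;0.5 0 0 0.1 0 0 0;0.5 0 0 0.1 0 0 0' 100
python3 - <<'E'
from h import *
s=observe();print(s['tool_pos'],s['contact_force'])
for n in('top','scene'):
    c=camera(n)
    r=c['pixels'][150:220,160:250] if n=='scene' else c['pixels'][190:270,130:220]
    cv2.imwrite(f'pics/w_{n}.png',cv2.resize(r,None,fx=6.5,fy=6.5,interpolation=cv2.INTER_CUBIC))
E
```

```text
time_s: 9.98
tool_pos: [0.4606, 0.2381, 0.0461]
eef_rot: [2.532, 1.858, 0.0]
contact_force: [-1.9, 1.0, 6.5]
grip_width: 0.128
[0.46060343 0.23808092 0.04605741] [-1.87648482  0.9909069   6.54540017]
```

View pics/w_scene.png

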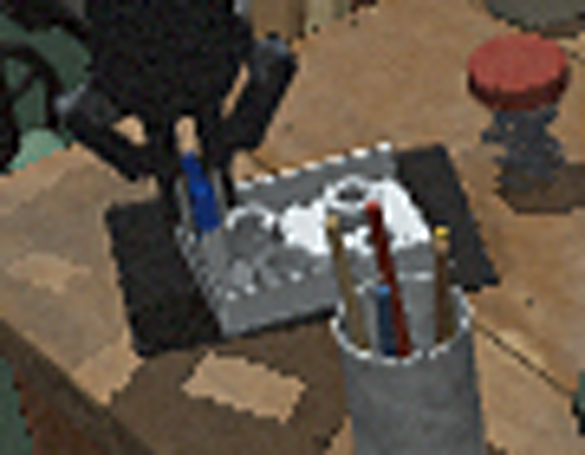

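View pics/w_top.png

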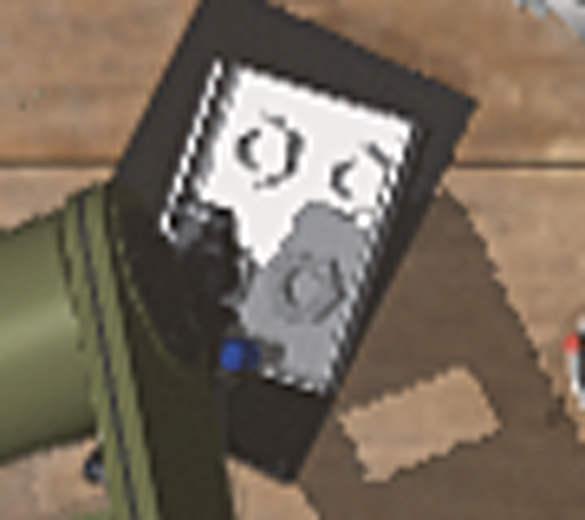

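```bash
python3 -m handwheel '0.5 0 0 -0.3 0 0 0;0.5 0 0 -0.8 0 0 0;0.5 0 0 -1.6 0 0 0;0.5 0 0 -2.4 -1 0 0;0.5 0 0 -3.4 -2 0 0;0.5 0 0 -4.4 -3 0 0;0.5 0 0 -5.4 -4 0 0;0.5 0 0 -6.4 -5 0 0;0.5 0 0 -7.4 -6 0 0;0.5 0 0 -8.2 -6 0 0;0.5 0 0 -8.8 -6 0 0;0.5 0 0 -9 -6 0 0' 100
python3 - <<'E'
from h import *
s=observe();print(s['tool_pos'],s['contact_force'],s['ft_torque'])
for n in('top','scene'):
    c=camera(n)
    r=c['pixels'][120:220,150:270] if n=='scene' else c['pixels'][170:270,120:240]
    cv2.imwrite(f'pics/x_{n}.png',cv2.resize(r,None,fx=5,fy=5,interpolation=cv2.INTER_CUBIC))
E
```

```text
time_s: 11.08
tool_pos: [0.4612, 0.2385, 0.1377]
eef_rot: [2.462, 1.807, 0.099]
contact_force: [0.5, -0.2, -4.2]
grip_width: 0.123
[0.46120036 0.23847821 0.13773526] [ 0.52160436 -0.21704675 -4.21497095] [0.1798208  0.30076612 0.01556732]
```

View pics/x_scene.png

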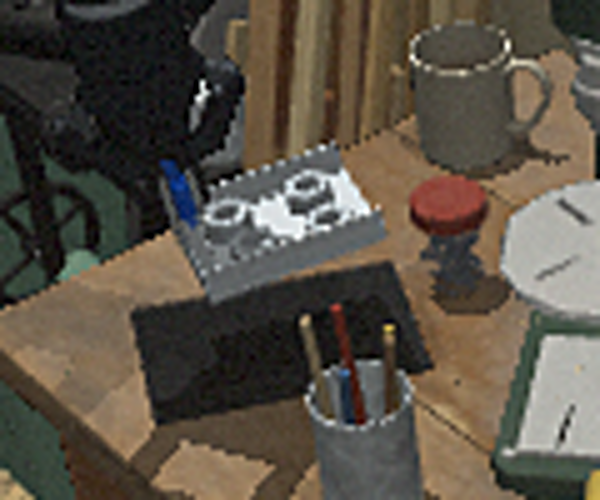

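View pics/x_top.png

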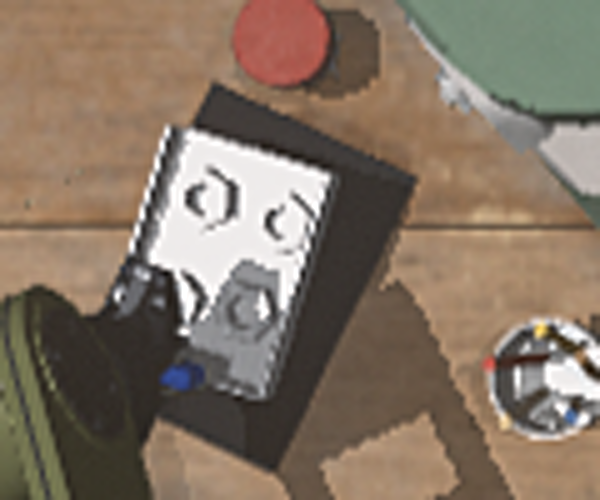

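```bash
python3 - <<'E'
from h import *
s=observe();y,p=-17.5,-6
p0=np.array(s['tool_pos']);pa=np.array([.46,.235,.22]);pb=np.array([.40,.17,.30])
for f in np.linspace(.0,1,7)[1:]: print(rel(p0+(pa-p0)*f,pose(y,p)))
for f in np.linspace(.0,1,7)[1:]: print(rel(pa+(pb-pa)*f,pose(y-20*f,p)))
E
```

```text
[-0.06  0.15 -1.38  0.08 -0.02  0.02]
[-0.11  0.3  -2.76  0.08 -0.02  0.02]
[-0.17  0.45 -4.15  0.08 -0.02  0.02]
[-0.22  0.6  -5.53  0.08 -0.02  0.02]
[-0.28  0.75 -6.91  0.08 -0.02  0.02]
[-0.33  0.9  -8.29  0.08 -0.02  0.02]
[-1.66  0.41 -9.69  0.08 -0.37  3.34]
[ -3.    -0.07 -11.08   0.08  -0.72   6.65]
[ -4.33  -0.55 -12.47   0.08  -1.07   9.97]
[ -5.66  -1.04 -13.86   0.08  -1.43  13.28]
[ -7.    -1.52 -15.26   0.08  -1.78  16.6 ]
[ -8.33  -2.   -16.65   0.08  -2.13  19.91]
```

```bash
python3 -m handwheel '0.5 0 0.05 -0.6 0 0 0;0.5 -0.1 0.2 -1.8 0 0 0;0.5 -0.2 0.4 -3.2 0 0 0;0.5 -0.2 0.5 -4.6 0 0 0;0.5 -0.3 0.7 -6 0 0 0;0.5 -0.5 0.8 -7.4 0 -0.1 1;0.5 -1.3 0.6 -8.8 0 -0.3 3;0.5 -2.5 0.1 -10.3 0 -0.6 6;0.5 -3.9 -0.4 -11.9 0 -1 9;0.5 -5.3 -0.9 -13.4 0 -1.3 12.5;0.5 -6.7 -1.4 -15 0 -1.7 16;0.5 -8.1 -1.9 -16.4 0 -2.1 19.5'
python3 - <<'E'
from h import *
s=observe();p0=np.array(s['tool_pos']);print(p0,s['qpos'],s['contact_force'])
pb=np.array([.375,.02,.30])
for f in np.linspace(.0,1,12)[1:]: print(rel(p0+(pb-p0)*f,pose(-37.5-22.5*f,-6)))
E
```

```text
time_s: 12.18
tool_pos: [0.4014, 0.1713, 0.2994]
eef_rot: [2.729, 1.353, 0.074]
contact_force: [0.5, 0.7, -4.7]
grip_width: 0.126
[0.40141846 0.1712543  0.29942716] [ 0.33611147 -0.43997359  2.03812706 -0.08873964  1.48393566  0.99155763] [ 0.53058069  0.67949663 -4.74482951]
[-1.24  0.64  0.06  0.11 -0.3   2.27]
[-2.48  1.28  0.12  0.11 -0.51  4.3 ]
[-3.72  1.92  0.19  0.11 -0.73  6.33]
[-4.96  2.55  0.25  0.11 -0.94  8.37]
[-6.2   3.19  0.31  0.11 -1.16 10.4 ]
[-7.44  3.83  0.37  0.11 -1.38 12.44]
[-8.68  4.47  0.43  0.11 -1.59 14.47]
[-9.92  5.11  0.5   0.1  -1.81 16.5 ]
[-11.16   5.75   0.56   0.1   -2.02  18.54]
[-12.4    6.38   0.62   0.1   -2.24  20.57]
[-13.64   7.02   0.68   0.1   -2.45  22.61]
```

```bash
python3 -m handwheel '0.5 -0.5 0.25 0 0 0 1;0.5 -1.6 0.8 0.1 0 -0.3 3;0.5 -2.9 1.5 0.15 0 -0.5 5;0.5 -4.3 2.2 0.2 0 -0.8 7;0.5 -5.7 2.9 0.3 0 -1.1 9.5;0.5 -7.1 3.7 0.35 0 -1.3 12;0.5 -8.5 4.4 0.4 0 -1.6 14;0.5 -9.9 5.1 0.5 0 -1.8 16.5;0.5 -11.2 5.8 0.55 0 -2 18.5;0.5 -12.4 6.4 0.6 0 -2.2 20.5;0.5 -13.2 6.8 0.65 0 -2.4 22;0.5 -13.6 7 0.7 0 -2.5 22.5'
python3 - <<'E'
from h import *
snap('top','y1.png');snap('scene','y2.png')
s=observe();p0=np.array(s['tool_pos']);print(p0,s['qpos'],s['contact_force'])
pb=np.array([.385,-.15,.29])
for f in np.linspace(.0,1,12)[1:]: print(rel(p0+(pb-p0)*f,pose(-60,-6)))
E
```

```text
time_s: 13.18
tool_pos: [0.3748, 0.0192, 0.2989]
eef_rot: [2.935, 0.785, 0.039]
contact_force: [-0.4, -0.1, -3.9]
grip_width: 0.125
[0.37496626 0.01989711 0.29917017] [-0.02306835 -0.59765022  2.13855412 -0.09111142  1.54652609  1.02331112] [ 0.27919292 -0.24343291 -4.66451444]
[-0.69  1.37  0.23  0.07  0.07  0.04]
[-1.39  2.73  0.46  0.07  0.07  0.04]
[-2.08  4.1   0.69  0.07  0.07  0.04]
[-2.78  5.46  0.92  0.07  0.07  0.04]
[-3.47  6.83  1.15  0.07  0.07  0.04]
[-4.16  8.2   1.38  0.07  0.07  0.04]
[-4.86  9.56  1.61  0.07  0.07  0.04]
[-5.55 10.93  1.84  0.07  0.07  0.04]
[-6.24 12.3   2.07  0.07  0.07  0.04]
[-6.94 13.66  2.3   0.07  0.07  0.04]
[-7.63 15.03  2.53  0.07  0.07  0.04]
```

View pics/y1.png

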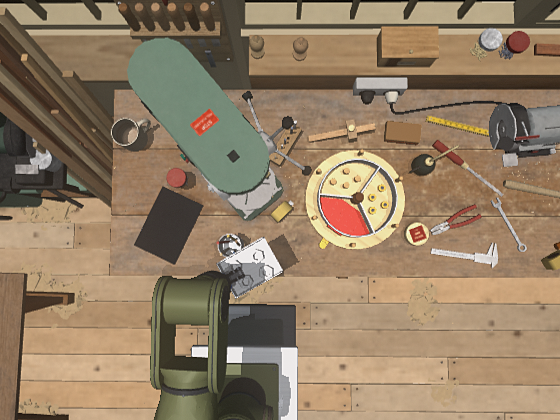

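View pics/y2.png

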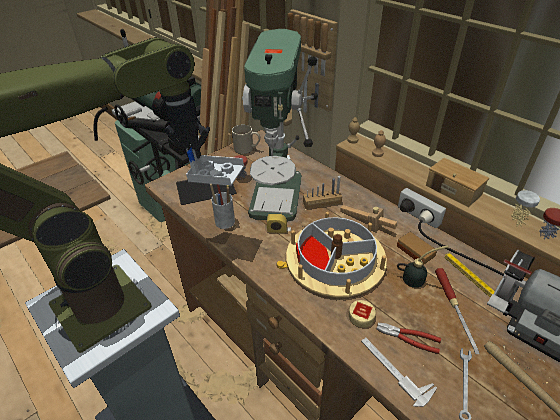

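The top view has the tray at about (255,268) clear of the can with its nuts aboard. The mat is free at (168,225), and the red bin (345,218) faces the pointer (323,243). Carrying on.

```bash
python3 -m handwheel '0.5 -0.3 0.5 0.1 0 0 0;0.5 -0.8 1.6 0.3 0 0 0;0.5 -1.5 3 0.5 0 0 0;0.5 -2.3 4.5 0.7 0 0 0;0.5 -3.1 6 1 0 0 0;0.5 -3.9 7.5 1.3 0 0 0;0.5 -4.6 9 1.5 0 0 0;0.5 -5.4 10.5 1.8 0 0 0;0.5 -6.1 12 2 0 0 0;0.5 -6.8 13.4 2.25 0 0 0;0.5 -7.4 14.5 2.4 0 0 0;0.5 -7.6 15 2.5 0 0 0'
python3 - <<'E'
from h import *
s=observe();p0=np.array(s['tool_pos']);print(p0,s['qpos'],s['contact_force'])
ax=np.array([.5933,-.331]);a=np.radians(144.9);u=np.array([np.cos(a),np.sin(a)])
yaw=-35.1
def tcp(r,zl,p):  # lip at radius r, height zl, pitch p
    M=pose(yaw,p); off=M@np.array([0,.122,.040]); return np.r_[ax+u*r,zl]-off
for r,zl,p in[(.10,.12,-6),(.08,.085,10),(.08,.075,20),(.08,.075,30),(.08,.075,40)]:print(r,zl,p,tcp(r,zl,p))
q=tcp(.10,.13,-6);print(q)
for f in np.linspace(.0,1,13)[1:]: print(rel(p0+(q-p0)*f,pose(-60+24.9*f,-6)))
E
```

```text
time_s: 14.28
tool_pos: [0.3851, -0.1507, 0.2899]
eef_rot: [2.935, 0.787, 0.038]
contact_force: [-0.4, 0.3, -5.3]
grip_width: 0.127
[ 0.38506103 -0.15068493  0.28985989] [-0.46274865 -0.5190083   2.10579961 -0.06040017  1.4680188   0.58793302] [-0.39690503  0.28672237 -5.28908118]
0.1 0.12 -6 [ 0.40879676 -0.20132895  0.1470284 ]
0.08 0.085 10 [ 0.43523297 -0.21990863  0.14557739]
0.08 0.075 20 [ 0.44524624 -0.22694608  0.15431416]
0.08 0.075 30 [ 0.45776933 -0.23574745  0.17064102]
0.08 0.075 40 [ 0.47242172 -0.24604532  0.18406187]
[ 0.40879676 -0.20132895  0.1570284 ]
[-0.04  0.35  1.15  0.05  0.35 -2.05]
[-0.07  0.69  2.3   0.05  0.56 -4.11]
[-0.11  1.04  3.45  0.05  0.78 -6.18]
[-0.15  1.38  4.6   0.04  1.   -8.24]
[ -0.19   1.73   5.75   0.04   1.22 -10.3 ]
[ -0.22   2.07   6.9    0.04   1.43 -12.37]
[ -0.26   2.42   8.05   0.04   1.65 -14.43]
[ -0.3    2.76   9.2    0.03   1.87 -16.5 ]
[ -0.33   3.11  10.35   0.03   2.09 -18.56]
[ -0.37   3.45  11.5    0.03   2.31 -20.62]
[ -0.41   3.8   12.65   0.03   2.52 -22.69]
[-4.500e-01  4.140e+00  1.380e+01  2.000e-02  2.740e+00 -2.475e+01]
```

```bash
python3 -m handwheel '0.5 0 0.2 0.5 0 0.1 -1;0.5 0 0.5 1.6 0 0.3 -3;0.5 -0.1 0.9 2.9 0 0.5 -5;0.5 -0.1 1.3 4.2 0 0.8 -7.5;0.5 -0.2 1.7 5.5 0 1.1 -10;0.5 -0.2 2.1 6.9 0 1.3 -12.5;0.5 -0.3 2.5 8.2 0 1.6 -15;0.5 -0.3 2.9 9.5 0 1.8 -17.5;0.5 -0.3 3.2 10.8 0 2.1 -20;0.5 -0.4 3.6 12 0 2.4 -22;0.5 -0.4 3.9 13 0 2.6 -24;0.5 -0.45 4.1 13.7 0 2.7 -24.7'
python3 - <<'E'
from h import *
a=snap('top','y3.png')['pixels'];b=snap('scene','y4.png')['pixels']
cv2.imwrite('pics/y5.png',np.hstack([cv2.resize(a[150:270,270:410],(560,480),interpolation=cv2.INTER_CUBIC)]))
cv2.imwrite('pics/y6.png',cv2.resize(b[130:310,220:400],None,fx=3.3,fy=3.3,interpolation=cv2.INTER_CUBIC))
s=observe();print(s['tool_pos'],s['qpos'],s['contact_force'],s['eef_rot'])
E
```

```text
time_s: 15.28
tool_pos: [0.4082, -0.2002, 0.1562]
eef_rot: [2.705, 1.408, 0.071]
contact_force: [-0.2, -0.5, -4.8]
grip_width: 0.125
[ 0.40770481 -0.20011062  0.15604517] [-0.57141728 -0.33937245  2.20663176 -0.00560309  1.17327896  0.04342129] [ 0.10300956 -0.50456849 -4.13433788] [2.70732301 1.40579148 0.06986163]
```

View pics/y5.png

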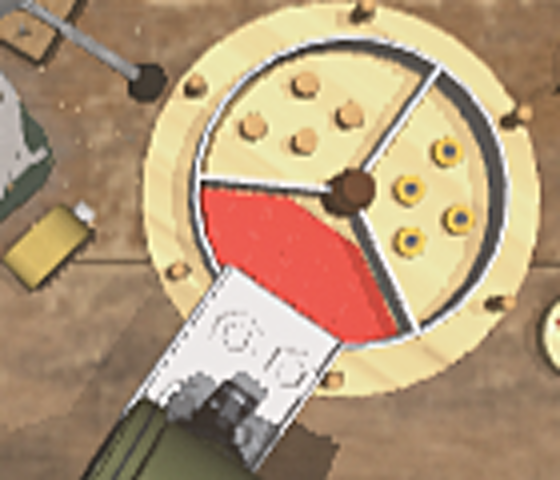

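View pics/y6.png

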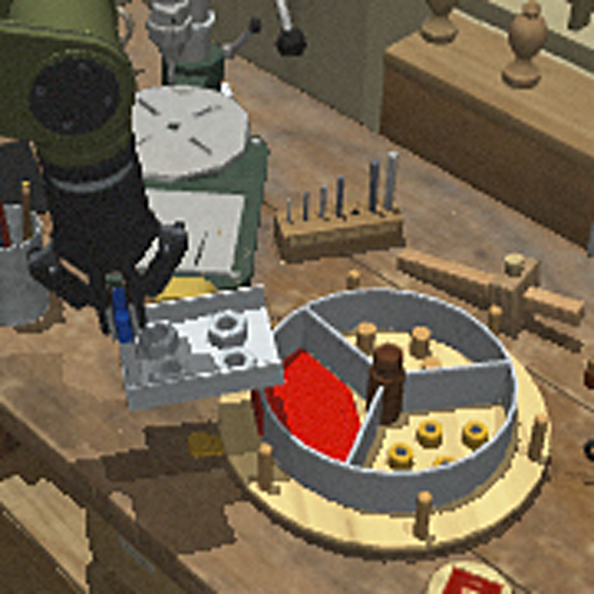

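```bash
python3 - <<'E'
from h import *
np.set_printoptions(precision=4,suppress=True)
c=camera('top');ax=np.array([.5933,-.331]);a=np.radians(144.9);u=np.array([np.cos(a),np.sin(a)]);v=np.array([-u[1],u[0]])
for z in(.13,.155):
  for p in[(232,268),(340,342),(228,262)]:
    q=zp(c,*p,270,150,4,z)[:2]-ax; print(z,q@u,q@v)
s=observe();q=np.array(s['tool_pos'])[:2]-ax;print('tcp',q@u,q@v)
M=R.from_rotvec(s['eef_rot']).as_matrix();print(M)
l=np.array(s['tool_pos'])+M@np.array([0,.122,.04]);print('lip',l,(l[:2]-ax)@u,(l[:2]-ax)@v)
E
```

```text
0.13 0.10235332910056408 -0.042582835036689595
0.13 0.10133047283906885 0.046737640666470834
0.13 0.10055000973355332 -0.047187667335487404
0.155 0.10507145595644689 -0.043937947478244185
0.155 0.10406977601186863 0.04353331561131572
0.155 0.10330547092843931 -0.04844744537691235
tcp 0.22655935527182397 -0.00046185822117716935
[[ 0.5756  0.8134  0.0837]
 [ 0.8177 -0.5725 -0.0598]
 [-0.0008  0.1029 -0.9947]]
lip [ 0.5108 -0.2726  0.13  ] 0.10109134746915287 -0.00034928628530057904
```

```bash
cat >> h.py <<'E'
AX=np.array([.5933,-.331]);_a=np.radians(144.9);U=np.array([np.cos(_a),np.sin(_a)])
def tcp(r,zl,p):
    M=pose(-35.1,p); return np.r_[AX+U*r,zl]-M@np.array([0,.122,.040])
E
python3 - <<'E'
from h import *
for f in np.linspace(0,1,13)[1:]:
    print(rel(tcp(.101-.016*f,.13-.045*f,-6+20*f),pose(-35.1,-6+20*f)))
E
```

```text
[-0.05  0.22  0.05  1.57  0.05 -0.04]
[-0.05  0.44  0.09  3.24  0.05 -0.04]
[-0.05  0.68  0.13  4.91  0.05 -0.04]
[-0.05  0.92  0.17  6.57  0.05 -0.04]
[-0.05  1.18  0.22  8.24  0.05 -0.04]
[-0.05  1.44  0.28  9.91  0.04 -0.04]
[-0.04  1.72  0.34 11.57  0.04 -0.04]
[-0.04  2.    0.4  13.24  0.04 -0.04]
[-0.04  2.3   0.47 14.91  0.04 -0.04]
[-0.04  2.6   0.55 16.57  0.04 -0.04]
[-0.04  2.91  0.63 18.24  0.04 -0.04]
[-0.04  3.23  0.72 19.91  0.04 -0.05]
```

```bash
python3 -m handwheel '0.5 0 0.2 0 1.5 0 0;0.5 0 0.4 0.1 3 0 0;0.5 0 0.65 0.1 5 0 0;0.5 0 0.9 0.2 6.5 0 0;0.5 0 1.2 0.2 8 0 0;0.5 0 1.4 0.3 10 0 0;0.5 0 1.7 0.3 11.5 0 0;0.5 0 2 0.4 13 0 0;0.5 0 2.3 0.5 15 0 0;0.5 0 2.6 0.55 16.5 0 0;0.5 0 2.9 0.6 18 0 0;0.5 0 3.2 0.7 20 0 0'
python3 - <<'E'
from h import *
a=snap('top','y7.png')['pixels'];b=snap('scene','y8.png')['pixels']
cv2.imwrite('pics/y9.png',cv2.resize(b[130:310,220:400],None,fx=3.3,fy=3.3,interpolation=cv2.INTER_CUBIC))
s=observe();print(s['tool_pos'],s['contact_force'])
M=R.from_rotvec(s['eef_rot']).as_matrix();l=np.array(s['tool_pos'])+M@np.array([0,.122,.04]);print(l,(l[:2]-AX)@U)
for p,z in((16,.083),(18,.081),(20,.079),(22,.077),(24,.075),(26,.073),(28,.072),(30,.071),(32,.07),(34,.07)): print(rel(tcp(.085,z,p),pose(-35.1,p)))
E
```

```text
time_s: 16.43
tool_pos: [0.4355, -0.2195, 0.154]
eef_rot: [-2.59, -1.344, 0.168]
contact_force: [0.1, 0.3, -5.3]
grip_width: 0.13
[ 0.43588126 -0.21986996  0.15335572] [ 0.91599427  0.00472772 -3.99320057]
[ 0.52461587 -0.28241854  0.08481489] 0.08412849873133024
[-0.04  0.1  -0.2   1.89  0.03 -0.06]
[-0.04  0.31 -0.43  3.89  0.03 -0.06]
[-0.04  0.53 -0.64  5.89  0.03 -0.06]
[-0.04  0.77 -0.86  7.89  0.03 -0.06]
[-0.04  1.02 -1.06  9.89  0.03 -0.06]
[-0.04  1.29 -1.26 11.89  0.03 -0.06]
[-0.04  1.54 -1.55 13.89  0.03 -0.06]
[-0.04  1.81 -1.83 15.89  0.03 -0.06]
[-0.04  2.09 -2.1  17.89  0.02 -0.06]
[-0.04  2.36 -2.45 19.89  0.02 -0.07]
```

View pics/y9.png

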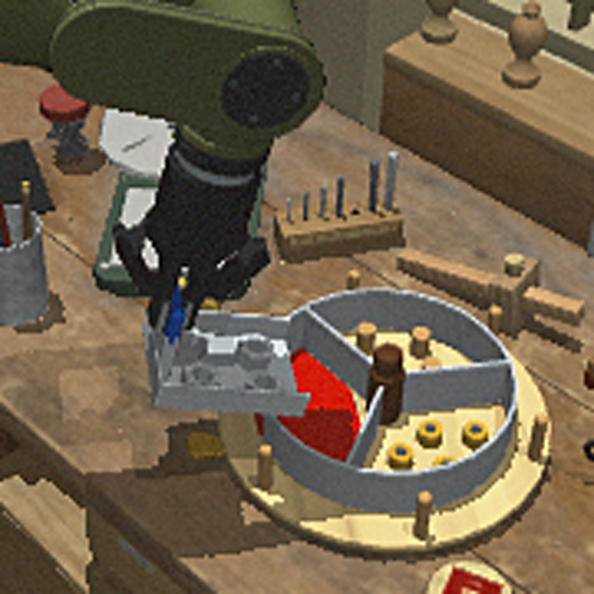

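```bash
python3 -m handwheel '0.5 0 0.1 -0.2 2 0 0;0.5 0 0.3 -0.4 4 0 0;0.5 0 0.5 -0.65 6 0 0;0.5 0 0.65 -0.75 7 0 0;0.5 0 0.75 -0.85 8 0 0;0.5 0 0.9 -0.95 9 0 0;0.5 0 1 -1.05 10 0 0;0.5 0 1.15 -1.15 11 0 0;0.5 0 1.3 -1.25 12 0 0'
python3 - <<'E'
from h import *
b=snap('scene','y10.png')['pixels']
cv2.imwrite('pics/y11.png',cv2.resize(b[130:310,220:400],None,fx=3.3,fy=3.3,interpolation=cv2.INTER_CUBIC))
s=observe();print(s['tool_pos'],s['contact_force'])
M=R.from_rotvec(s['eef_rot']).as_matrix();l=np.array(s['tool_pos'])+M@np.array([0,.122,.04]);print(l,(l[:2]-AX)@U)
for p,z in((28,.072),(30,.071),(32,.07),(34,.07),(36,.07),(38,.07),(40,.07)): print(rel(tcp(.085,z,p),pose(-35.1,p)))
E
```

```text
time_s: 17.28
tool_pos: [0.4488, -0.2289, 0.1624]
eef_rot: [-2.416, -1.253, 0.292]
contact_force: [-0.6, -0.3, -4.8]
grip_width: 0.126
[ 0.44916693 -0.22927654  0.1621991 ] [-0.01413745  0.08026696 -4.49589375]
[ 0.52418893 -0.28220668  0.07245446] 0.08459961937457913
[-0.03  0.12 -0.32  1.81  0.02 -0.07]
[-0.03  0.32 -0.65  3.81  0.02 -0.07]
[-0.03  0.54 -0.98  5.81  0.01 -0.07]
[-0.03  0.73 -1.38  7.81  0.01 -0.07]
[-0.03  0.93 -1.78  9.81  0.01 -0.07]
[-3.000e-02  1.150e+00 -2.170e+00  1.181e+01  1.000e-02 -7.000e-02]
[-3.000e-02  1.380e+00 -2.560e+00  1.381e+01  1.000e-02 -7.000e-02]
```

View pics/y11.png

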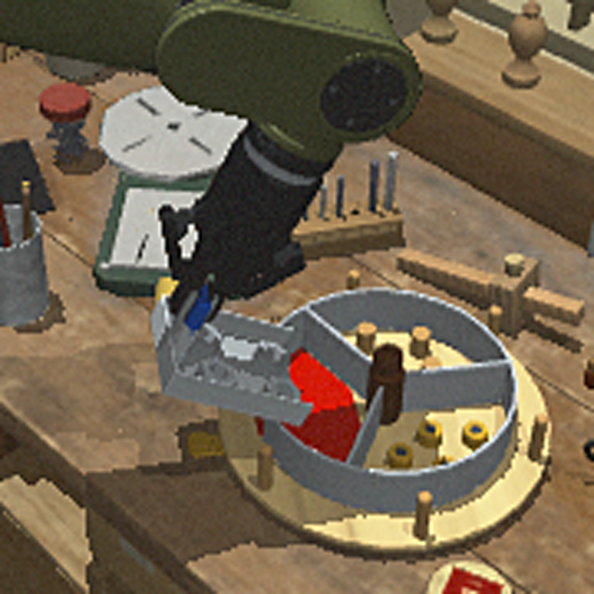

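The tray is tipped 26° and the nuts are still in it, so I'll keep tipping slowly.

```bash
python3 -m handwheel '0.5 0 0.05 -0.15 1 0 0;0.5 0 0.12 -0.3 2 0 0;0.5 0 0.2 -0.5 3 0 0;0.5 0 0.3 -0.65 4 0 0;0.5 0 0.3 -0.65 4 0 0;0.5 0 0.3 -0.65 4 0 0'
python3 - <<'E'
from h import *
b=snap('scene','y12.png')['pixels']
cv2.imwrite('pics/y13.png',cv2.resize(b[130:310,220:400],None,fx=3.3,fy=3.3,interpolation=cv2.INTER_CUBIC))
s=observe();print(s['tool_pos'],s['contact_force'])
for p,z in((30,.071),(32,.07),(34,.07),(36,.07),(38,.07),(40,.07),(42,.07)): print(rel(tcp(.085,z,p),pose(-35.1,p)))
E
```

```text
time_s: 17.83
tool_pos: [0.454, -0.2327, 0.1668]
eef_rot: [-2.357, -1.222, 0.331]
contact_force: [-0.6, 0.5, -2.4]
grip_width: 0.128
[ 0.45391801 -0.23260124  0.16691044] [-0.10228207  0.12656338 -2.6211575 ]
[-0.04  0.01  0.03 -0.18  0.01 -0.07]
[-0.04  0.21 -0.31  1.82  0.01 -0.07]
[-0.04  0.37 -0.73  3.82  0.01 -0.07]
[-0.04  0.54 -1.14  5.82  0.01 -0.07]
[-0.04  0.73 -1.55  7.82  0.01 -0.07]
[-0.04  0.93 -1.95  9.82  0.01 -0.07]
[-4.000e-02  1.150e+00 -2.340e+00  1.182e+01  1.000e-02 -7.000e-02]
```

View pics/y13.png

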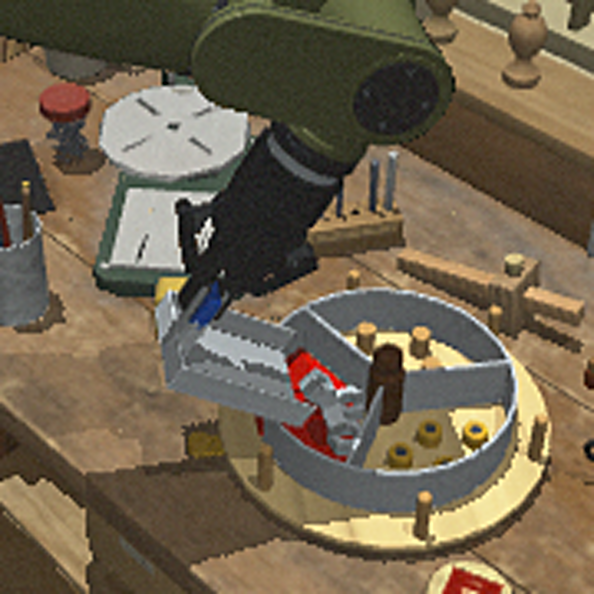

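```bash
python3 -m handwheel '0.5 0 0.1 -0.15 1 0 0;0.5 0 0.2 -0.3 2 0 0;0.5 0 0.28 -0.5 3 0 0;0.5 0 0.37 -0.7 4 0 0;0.5 0 0.37 -0.7 4 0 0;0.5 0 0.37 -0.7 4 0 0'
python3 - <<'E'
from h import *
b=snap('scene','y14.png')['pixels'];a=snap('top','y15.png')['pixels']
cv2.imwrite('pics/y16.png',cv2.resize(b[190:290,250:370],None,fx=6,fy=6,interpolation=cv2.INTER_CUBIC))
cv2.imwrite('pics/y17.png',cv2.resize(a[150:260,290:420],None,fx=5,fy=5,interpolation=cv2.INTER_CUBIC))
s=observe();print(s['tool_pos'],s['contact_force'])
E
```

```text
time_s: 18.38
tool_pos: [0.4596, -0.2367, 0.1709]
eef_rot: [-2.297, -1.191, 0.368]
contact_force: [-0.9, 0.6, -2.1]
grip_width: 0.124
[ 0.45941418 -0.2364799   0.17101949] [-0.04107902  0.34995164 -2.8125924 ]
```

View pics/y16.png

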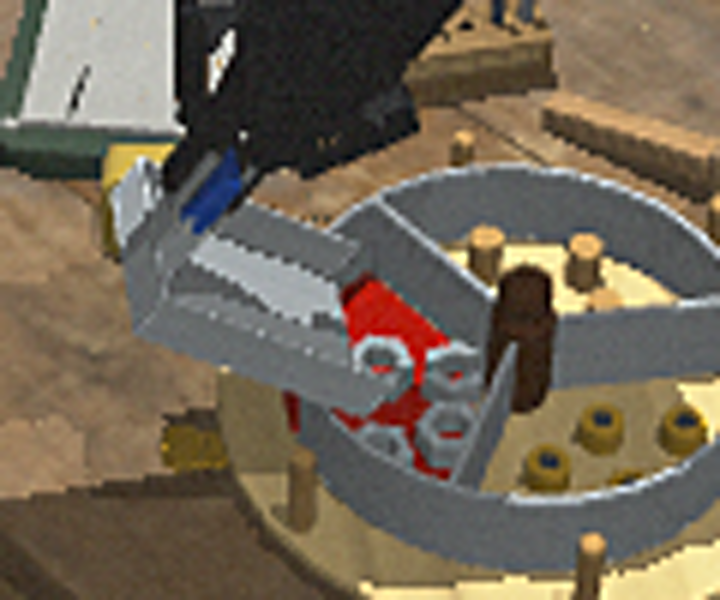

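View pics/y17.png

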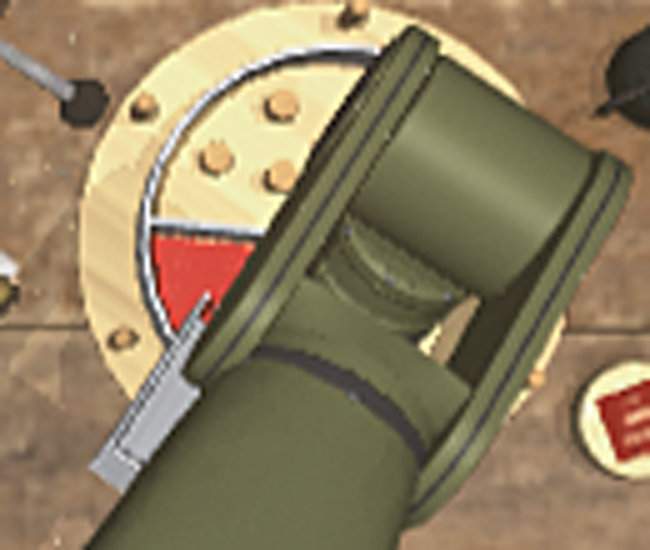

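All four nuts are in the red bin, at scene zoom (380,365), (455,365), (448,430) and (380,450). The tray is empty. Next I untip and retract.

```bash
python3 - <<'E'
from h import *
for f in np.linspace(0,1,9)[1:]:
    p=34*(1-f); print(rel(tcp(.085+.03*f,.07+.08*f,p),pose(-35.1,p)))
E
```

```text
[-0.04 -1.14  0.26 -4.44  0.01 -0.07]
[-0.04 -2.21  0.58 -8.69  0.01 -0.07]
[ -0.04  -3.2    0.91 -12.94   0.02  -0.07]
[ -0.04  -4.12   1.24 -17.19   0.02  -0.07]
[-4.000e-02 -4.980e+00  1.580e+00 -2.144e+01  2.000e-02 -7.000e-02]
[-4.000e-02 -5.760e+00  1.910e+00 -2.569e+01  2.000e-02 -7.000e-02]
[ -0.04  -6.47   2.23 -29.94   0.03  -0.07]
[-4.000e-02 -7.110e+00  2.540e+00 -3.419e+01  3.000e-02 -7.000e-02]
```

```bash
python3 -m handwheel '0.5 0 -0.6 0.1 -2 0 0;0.5 0 -1.6 0.4 -6 0 0;0.5 0 -2.5 0.7 -10 0 0;0.5 0 -3.4 1 -14 0 0;0.5 0 -4.3 1.3 -18 0 0;0.5 0 -5.1 1.6 -22 0 0;0.5 0 -5.8 1.9 -26 0 0;0.5 0 -6.5 2.2 -30 0 0;0.5 0 -7.1 2.5 -34 0 0;0.5 0 -7.1 2.5 -34 0 0'
python3 - <<'E'
from h import *
s=observe();p0=np.array(s['tool_pos']);print(p0,s['contact_force'],s['qpos'])
q=np.array([.38,-.13,.30])
print(R.from_rotvec(s['eef_rot']).as_matrix())
for f in np.linspace(0,1,11)[1:]: print(rel(p0+(q-p0)*f,pose(-35.1-25*f,0)))
E
```

```text
time_s: 19.32
tool_pos: [0.3976, -0.1927, 0.1901]
eef_rot: [-2.786, -1.446, 0.003]
contact_force: [0.3, 0.1, -2.9]
grip_width: 0.126
[ 0.39761271 -0.19272766  0.19009527] [ 0.26992763  0.10956005 -2.89959858] [-5.72549262e-01 -3.29554523e-01  2.13820046e+00 -6.52086393e-04
  1.33594187e+00  4.07013220e-02]
[[ 5.75402809e-01  8.17865161e-01 -2.86103574e-03]
 [ 8.17869817e-01 -5.75402273e-01  1.08962757e-03]
 [-7.55078042e-04 -2.96692954e-03 -9.99995314e-01]]
[ 0.41 -0.51 -1.1  -0.17  0.05  2.47]
[ 0.82 -1.02 -2.2  -0.17  0.05  4.97]
[ 1.23 -1.52 -3.29 -0.17  0.05  7.47]
[ 1.64 -2.03 -4.39 -0.17  0.06  9.97]
[ 2.05 -2.54 -5.49 -0.16  0.06 12.47]
[ 2.47 -3.05 -6.59 -0.16  0.07 14.97]
[ 2.88 -3.56 -7.68 -0.16  0.07 17.47]
[ 3.29 -4.07 -8.78 -0.16  0.07 19.97]
[ 3.7  -4.57 -9.88 -0.16  0.08 22.47]
[  4.11  -5.08 -10.98  -0.16   0.08  24.97]
```

```bash
python3 -m handwheel '0.5 0.2 -0.3 -0.6 0 0 1;0.5 0.6 -0.8 -2 0 0 4;0.5 1.2 -1.5 -3.5 0 0 8;0.5 1.8 -2.3 -5 0 0 12;0.5 2.4 -3 -6.5 0 0 15;0.5 3 -3.7 -8 0 0 18;0.5 3.6 -4.4 -9.5 0 0 22;0.5 4.1 -5 -11 0 0 25;0.5 4.1 -5 -11 0 0 25'
python3 - <<'E'
from h import *
s=observe();p0=np.array(s['tool_pos']);print(p0,s['contact_force'])
q=np.array([.39,.12,.30])
for f in np.linspace(0,1,13)[1:]: print(rel(p0+(q-p0)*f,pose(-60+22*f,0)))
# mat & carousel
a=snap('top','k1.png')['pixels']
cv2.imwrite('pics/k2.png',cv2.resize(a[170:270,125:215],None,fx=6,fy=6,interpolation=cv2.INTER_CUBIC))
cv2.imwrite('pics/k3.png',cv2.resize(a[140:260,290:430],None,fx=5,fy=5,interpolation=cv2.INTER_CUBIC))
E
```

```text
time_s: 20.07
tool_pos: [0.3821, -0.1304, 0.3045]
eef_rot: [3.035, 0.809, 0.002]
contact_force: [0.7, -0.1, -2.0]
grip_width: 0.126
[ 0.3820646  -0.13035918  0.30451403] [ 0.6911499  -0.07535911 -2.03389361]
[ 1.1  -1.78  0.04  0.07 -0.06 -1.97]
[ 2.19 -3.55  0.07  0.07 -0.06 -3.81]
[ 3.29 -5.33  0.11  0.07 -0.06 -5.64]
[ 4.38 -7.11  0.15  0.07 -0.06 -7.47]
[ 5.48 -8.88  0.18  0.07 -0.06 -9.31]
[  6.58 -10.66   0.22   0.08  -0.06 -11.14]
[  7.67 -12.44   0.26   0.08  -0.06 -12.97]
[  8.77 -14.21   0.29   0.08  -0.06 -14.81]
[  9.86 -15.99   0.33   0.08  -0.05 -16.64]
[ 10.96 -17.76   0.37   0.08  -0.05 -18.47]
[ 12.06 -19.54   0.4    0.08  -0.05 -20.31]
[ 13.15 -21.32   0.44   0.08  -0.05 -22.14]
```

View pics/k2.png

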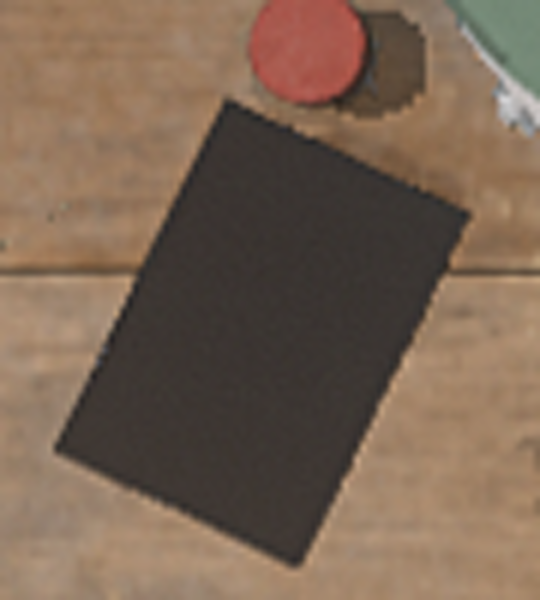

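View pics/k3.png

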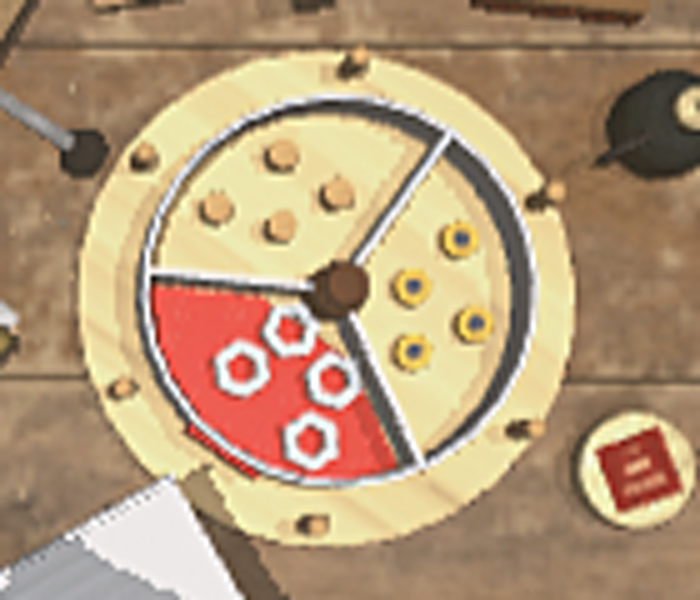

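All four nuts lie flat in the red bin (zoom (292,330), (242,368), (332,380), (310,440)). The carousel hasn't moved, with dividers at (447,134), (150,276) and (420,463) as before. I'll fit the bare mat and carry the tray back.

```bash
python3 - <<'E'
from h import *
np.set_printoptions(precision=4,suppress=True)
c=camera('top');g=cv2.cvtColor(c['pixels'],cv2.COLOR_BGR2HSV)[:,:,2]
m=np.zeros_like(g);m[180:268,130:208]=(g[180:268,130:208]<75)*255
m=cv2.morphologyEx(m,cv2.MORPH_OPEN,np.ones((3,3),np.uint8))
k=max(cv2.findContours(m,cv2.RETR_EXTERNAL,cv2.CHAIN_APPROX_NONE)[0],key=cv2.contourArea)
w=np.array([onz(c,u,v,.003)[:2] for u,v in k[:,0,:]],np.float32)
print(cv2.minAreaRect(w*1000), w.mean(0))
M=cv2.moments(m,True);print(onz(c,M['m10']/M['m00'],M['m01']/M['m00'],.003))
p=[zp(c,u,v,125,170,6,.003)[:2] for u,v in[(226,98),(472,212),(299,568),(54,449)]];print(np.array(p),np.mean(p,0))
# scene
E
python3 -m handwheel '0.5 0.4 -0.6 0 0 0 0;0.5 1.5 -2.4 0 0 0 -2;0.5 2.8 -4.5 0.1 0 0 -4;0.5 4.1 -6.7 0.1 0 0 -6.5;0.5 5.5 -9 0.2 0 0 -9;0.5 6.9 -11.2 0.2 0 0 -11.5;0.5 8.3 -13.4 0.3 0 0 -14;0.5 9.6 -15.6 0.3 0 0 -16;0.5 10.9 -17.7 0.4 0 0 -18;0.5 12.1 -19.6 0.4 0 0 -20;0.5 12.9 -20.9 0.4 0 0 -21.5;0.5 13.2 -21.3 0.4 0 0 -22'
```

```text
((515.2520751953125, 234.0750274658203), (139.48155212402344, 197.66571044921875), 64.4786605834961) [0.5152 0.2345]
[0.5149 0.2344 0.003 ]
[[0.6341 0.2555]
 [0.576  0.1285]
 [0.3952 0.2135]
 [0.4546 0.3394]] [0.515  0.2342]
time_s: 21.17
tool_pos: [0.3885, 0.1215, 0.2953]
eef_rot: [-2.818, -1.38, 0.008]
contact_force: [-0.3, -0.6, -3.3]
grip_width: 0.128
```

```bash
python3 - <<'E'
from h import *
s=observe();p0=np.array(s['tool_pos']);print(p0,s['qpos'])
q=np.array([.4635,.2587,.14])
for f in np.linspace(0,1,11)[1:]: print(rel(np.r_[(p0+(q-p0)*f)[:2],p0[2]+(q-p0)[2]*f],pose(-38+12.6*f,0)))
E
```

```text
[0.38850078 0.12151832 0.2953237 ] [ 0.16962272 -0.47544904  2.06616702  0.00214665  1.55673459  0.82966444]
[ 1.55 -0.24  1.55 -0.32  0.16 -1.08]
[ 3.1  -0.48  3.1  -0.32  0.16 -2.34]
[ 4.64 -0.72  4.65 -0.32  0.15 -3.6 ]
[ 6.19 -0.96  6.2  -0.32  0.15 -4.86]
[ 7.74 -1.2   7.75 -0.33  0.15 -6.12]
[ 9.29 -1.44  9.3  -0.33  0.14 -7.38]
[10.84 -1.68 10.85 -0.33  0.14 -8.64]
[12.38 -1.92 12.4  -0.33  0.14 -9.9 ]
[ 13.93  -2.16  13.95  -0.33   0.13 -11.16]
[ 15.48  -2.4   15.5   -0.33   0.13 -12.42]
```

```bash
python3 -m handwheel '0.5 0.8 -0.1 0 0 0 -1;0.5 2.4 -0.4 0 0 0 -2;0.5 4.4 -0.7 0 0 0 -4;0.5 6.8 -1 0.3 0 0 -6;0.5 9.2 -1.4 1.2 0 0 -8;0.5 11.6 -1.8 2.6 -0.3 0 -10;0.5 13.6 -2.1 4.6 -0.3 0 -11.5;0.5 15 -2.3 7 -0.3 0 -12.5;0.5 15.5 -2.4 9.5 -0.3 0 -12.5;0.5 15.5 -2.4 12 -0.3 0 -12.5;0.5 15.5 -2.4 14 -0.3 0 -12.5;0.5 15.5 -2.4 15.5 -0.3 0 -12.5'
python3 -m handwheel '0.5 0 0 0 0 0 0'
python3 - <<'E'
from h import *
s=observe();p0=np.array(s['tool_pos']);print(p0,s['contact_force'])
M=R.from_rotvec(s['eef_rot']).as_matrix();print(M)
print(rel([.4635,.2587,.047],pose(-25.4,0)))
c=snap('top','m1.png');a=c['pixels'];b=snap('scene','m2.png')['pixels']
cv2.imwrite('pics/m3.png',cv2.resize(a[170:270,125:225],None,fx=6,fy=6,interpolation=cv2.INTER_CUBIC))
cv2.imwrite('pics/m4.png',cv2.resize(b[130:220,150:260],None,fx=6,fy=6,interpolation=cv2.INTER_CUBIC))
E
```

```text
time_s: 22.17
tool_pos: [0.4626, 0.2578, 0.1363]
eef_rot: [-2.655, -1.68, 0.012]
contact_force: [-0.2, 0.4, -3.0]
grip_width: 0.13
time_s: 22.25
tool_pos: [0.4606, 0.2563, 0.1316]
eef_rot: [-2.654, -1.678, 0.024]
contact_force: [0.1, -0.3, -2.1]
grip_width: 0.127
[0.46055966 0.25626606 0.13155521] [ 0.1285954  -0.30068948 -2.1228946 ]
[[ 0.42861467  0.9033812  -0.01385165]
 [ 0.90340267 -0.42873406 -0.007122  ]
 [-0.01237256 -0.00946103 -0.9998787 ]]
[ 0.45  0.24  8.45 -0.54  0.71  0.01]
```

View pics/m3.png

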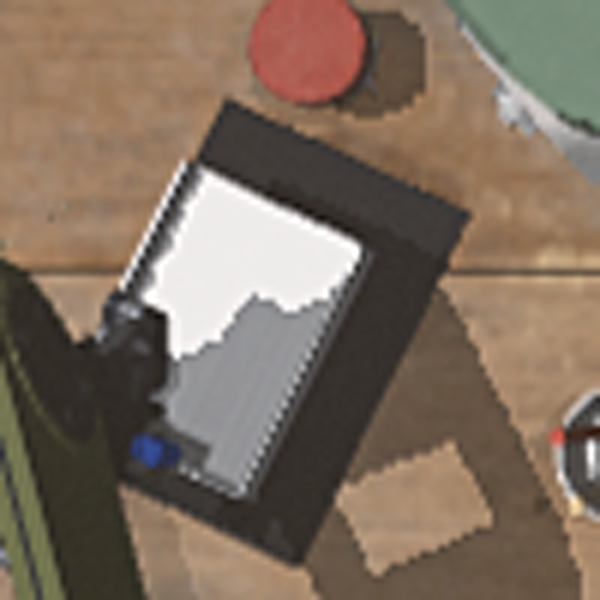

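View pics/m4.png

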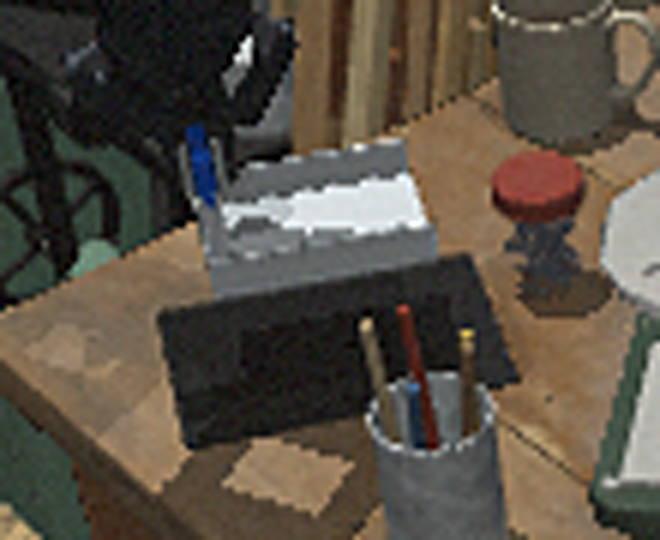

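```bash
python3 - <<'E'
from h import *
c=camera('top');s=observe();print(s['tool_pos'])
M=R.from_rotvec(s['eef_rot']).as_matrix()
p=[zp(c,u,v,125,170,6,z) for u,v,z in[(203,168,.094),(364,246,.094)]];print(p,np.mean(p,0))
l=np.array(s['tool_pos'])+M@np.array([0,.122,.04]);print(l)
d=p[0]-p[1];print(np.degrees(np.arctan2(d[1],d[0]))-90, np.linalg.norm(d))
print(rel([.4635,.2587,.047],pose(-25.4,0)))
E
```

```text
[0.46290366 0.2574106  0.13611081]
[array([0.58897361, 0.24099617, 0.094     ]), array([0.55200505, 0.16350408, 0.094     ])] [0.57048933 0.20225013 0.094     ]
[0.57284572 0.20495062 0.09555599]
-25.504055351118666 0.08585859822551796
[ 0.2   0.04  8.91 -0.26  0.39  0.02]
```

```bash
python3 -m handwheel '0.5 0.2 0.1 1.2 -0.2 0.2 0;0.5 0.3 0.1 3 -0.2 0.3 0;0.5 0.3 0.1 4.8 -0.2 0.3 0;0.5 0.3 0.1 6.4 -0.2 0.3 0;0.5 0.3 0.1 7.4 -0.2 0.3 0;0.5 0.3 0.1 8 -0.2 0.3 0;0.5 0.3 0.1 8 -0.2 0.3 0;0.5 0.3 0.1 8 -0.2 0.3 0'
python3 - <<'E'
from h import *
s=observe();print(s['tool_pos'],s['contact_force'],rel([.4638,.259,.046],pose(-25.4,0)))
E
```

```text
time_s: 23.07
tool_pos: [0.4653, 0.2596, 0.0571]
eef_rot: [2.655, 1.679, -0.001]
contact_force: [-0.6, -0.7, -1.1]
grip_width: 0.127
[0.46532123 0.25958734 0.0570788 ] [-0.55852897 -0.69752462 -1.07320014] [-0.12 -0.11  1.11 -0.    0.03  0.01]
```

```bash
python3 -m handwheel '0.5 -0.1 -0.1 0.3 0 0 0;0.5 -0.1 -0.1 0.6 0 0 0;0.5 -0.1 -0.1 0.9 0 0 0;0.5 -0.1 -0.1 0.9 0 0 0'
python3 -m handwheel '0.5 0 0 0.1 0 0 0;0.5 0 0 0.2 0 0 0;0.5 0 0 0.2 0 0 0'
python3 - <<'E'
from h import *
c=snap('top','n1.png');a=c['pixels'];b=snap('scene','n2.png')['pixels']
cv2.imwrite('pics/n3.png',cv2.resize(a[170:270,125:225],None,fx=6,fy=6,interpolation=cv2.INTER_CUBIC))
cv2.imwrite('pics/n4.png',cv2.resize(b[130:220,150:260],None,fx=6,fy=6,interpolation=cv2.INTER_CUBIC))
E
```

```text
time_s: 23.4
tool_pos: [0.4637, 0.259, 0.0477]
eef_rot: [2.655, 1.679, -0.002]
contact_force: [-0.2, -0.0, -2.7]
grip_width: 0.126
time_s: 23.65
tool_pos: [0.464, 0.2591, 0.0461]
eef_rot: [2.655, 1.679, -0.001]
contact_force: [-1.2, -0.4, 0.4]
grip_width: 0.126
```

View pics/n3.png

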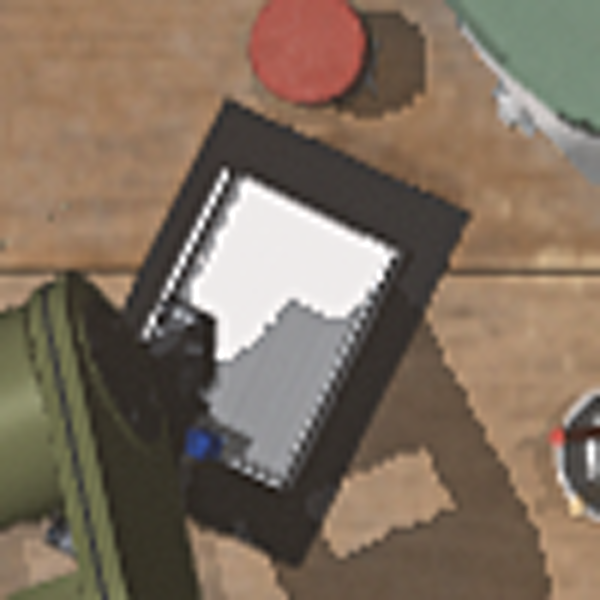

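View pics/n4.png

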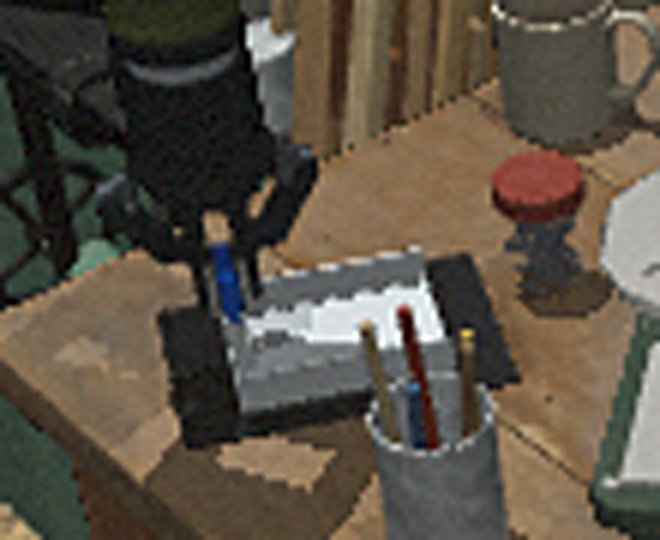

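```bash
python3 - <<'E'
from h import *
c=camera('top')
p=[zp(c,u,v,125,170,6,z) for u,v,z in[(243,176,.006),(399,252,.006)]];print(p,np.mean(p,0))
d=p[0]-p[1];print(np.degrees(np.arctan2(d[1],d[0]))-90, np.linalg.norm(d))
E
python3 -m handwheel '0.5 0 0 0.1 0 0 0;0.5 0 0 0.1 0 0 0'
```

```text
[array([0.59376155, 0.24517173, 0.006     ]), array([0.55521471, 0.16485133, 0.006     ])] [0.57448813 0.20501153 0.006     ]
-25.636977530511146 0.08909111247557129
time_s: 23.97
tool_pos: [0.4643, 0.2593, 0.0461]
eef_rot: [2.655, 1.679, -0.0]
contact_force: [-2.5, -1.1, 4.8]
grip_width: 0.125
```

The lip centre comes out at (0.5745, 0.2050) against a target of (0.5737, 0.2064), and the force shows the tray resting on the mat. Releasing.

```bash
python3 -m handwheel '1.4 0 0 -0.1 0 0 0;1.8 0 0 -0.1 0 0 0;2.5 0 0 -0.1 0 0 0;3.5 0 0 -0.1 0 0 0;4.5 0 0 -0.1 0 0 0;5 0 0 -0.1 0 0 0;5 0 0 -0.1 0 0 0;5 0 0 -0.1 0 0 0;5 0 0 -0.1 0 0 0' 20
python3 - <<'E'
from h import *
b=snap('scene','o2.png')['pixels']
cv2.imwrite('pics/o4.png',cv2.resize(b[130:220,150:260],None,fx=6,fy=6,interpolation=cv2.INTER_CUBIC))
E
```

```text
time_s: 24.72
tool_pos: [0.4643, 0.2593, 0.047]
eef_rot: [2.655, 1.679, -0.0]
contact_force: [0.1, -0.4, -0.3]
grip_width: 0.583
```

View pics/o4.png

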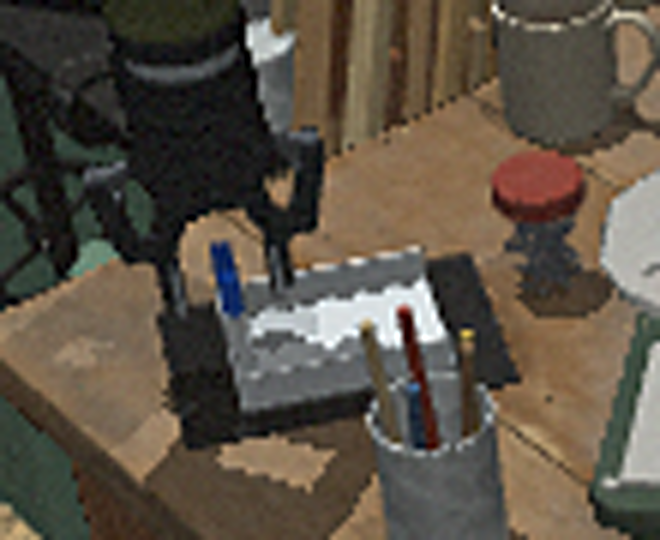

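The fingers stand free on both sides of the tab (zoom (225,280)) and the tray sits flat. I'll go straight up and then back towards the start.

```bash
python3 -m handwheel '5 0 0 -1 0 0 0;5 0 0 -3 0 0 0;5 0 0 -6 0 0 0;5 0 0 -10 0 0 0;5 0 0 -14 0 0 0;5 0 0 -18 0 0 0;5 0 0 -22 0 0 0;5 0 0 -25 0 0 0;5 0 0 -25 0 0 0'
python3 - <<'E'
from h import *
print(rel([.29,.5,.29],pose(0,0)))
E
```

```text
time_s: 25.52
tool_pos: [0.4671, 0.2606, 0.3073]
eef_rot: [2.653, 1.678, 0.024]
contact_force: [0.8, 0.8, 1.7]
grip_width: 0.585
[ 14.02 -26.28   1.62   0.73  -0.51 -25.39]
```

```bash
python3 -m handwheel '5 14 -26 0 0 0 -25;5 14 -26 0 0 0 -25;5 14 -26 0 0 0 -25;5 14 -26 0 0 0 -25;5 14 -26 0 0 0 -25;5 14 -26 0 0 0 -25;5 14 -26 0 0 0 -25;5 14 -26 0 0 0 -25;5 14 -26 0 0 0 -25;5 14 -26 0 0 0 -25;5 14 -26 0 0 0 -25'
python3 - <<'E'
from h import *
np.set_printoptions(precision=4,suppress=True)
c=snap('top','q1.png');b=snap('scene','q2.png')['pixels'];a=c['pixels']
z=lambda r,k:cv2.resize(r,None,fx=k,fy=k,interpolation=cv2.INTER_CUBIC)
cv2.imwrite('pics/q3.png',z(a[170:270,125:225],6))
cv2.imwrite('pics/q4.png',z(a[140:260,290:430],5))
cv2.imwrite('pics/q5.png',z(b[120:310,160:400],3))
h=cv2.cvtColor(a,cv2.COLOR_BGR2HSV);m=cv2.inRange(h,(105,120,80),(130,255,255));m[:,:140]=0;m[:,220:]=0
k,l,st,ce=cv2.connectedComponentsWithStats(m)
for i in range(1,k):
    if st[i,4]>8: print('tab',ce[i],onz(c,*ce[i],.081))
E
```

```text
time_s: 26.43
tool_pos: [0.2928, 0.4977, 0.3061]
eef_rot: [2.226, 2.208, 0.022]
contact_force: [0.0, 0.1, -0.4]
grip_width: 0.589
tab [153.069  241.3103] [0.4643 0.2573 0.081 ]
```

View pics/q3.png

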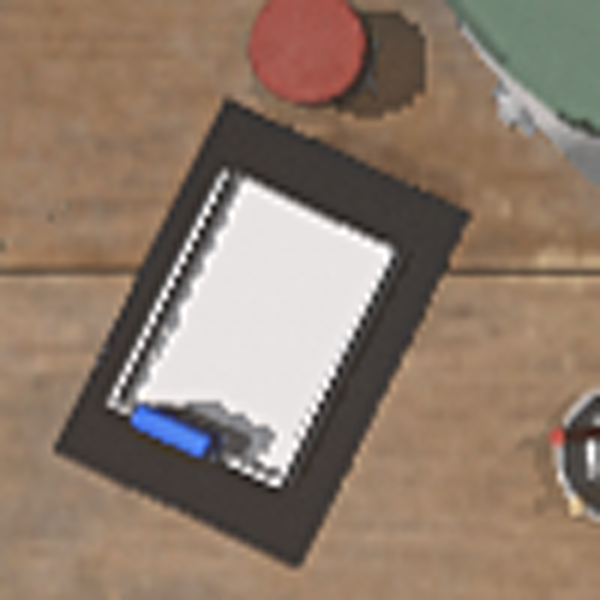

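View pics/q4.png

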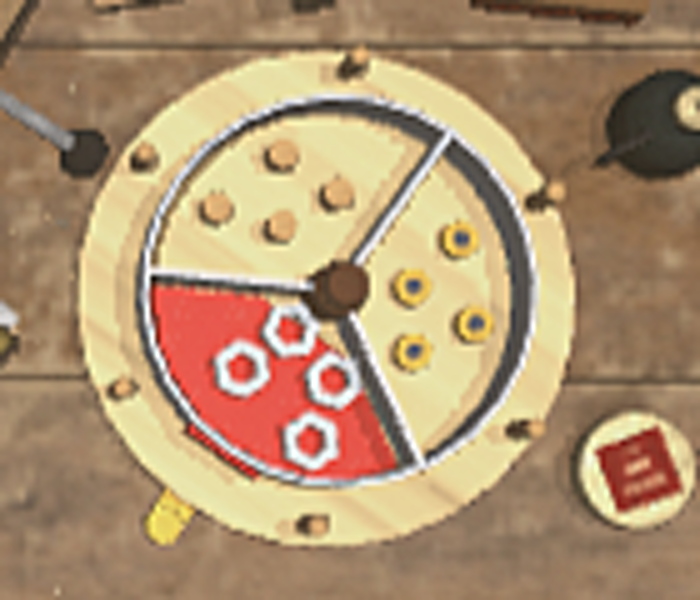

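View pics/q5.png

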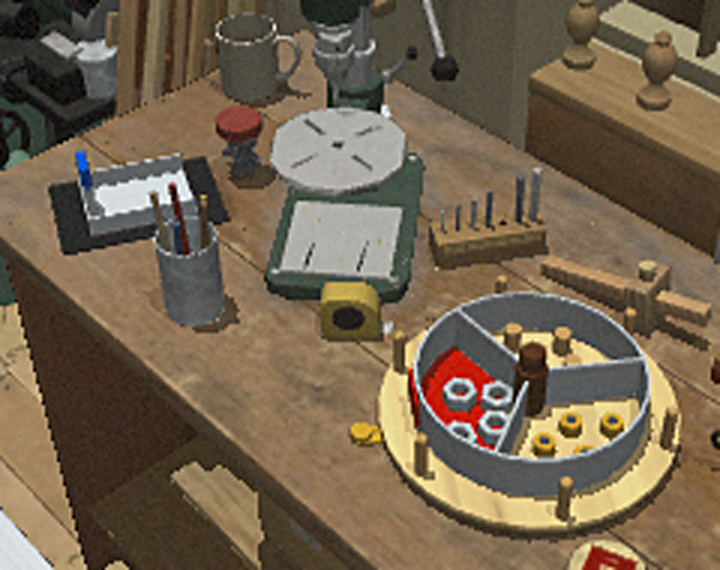

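```bash
python3 -c "
from bench import close_job,observe
s=observe();print(s['time_s'],s['contact_force'],max(abs(x) for x in s['qd']))
print(close_job())"
```

```text
26.5333 [-0.0290242  -0.40291224  0.26875595] 0.005494975089359857
the job is handed in; nothing more can be done
None
```

I turned the carousel about 62° by one of its pegs, so the red bin now faces the pointer. I then tipped the tray over the red bin until all four nuts slid in, set the empty tray back on its mat and handed the job in at 26.5 s.

- **Carousel:** the pegs put the red tag at about 144.6° and the dividers at about 145.2°. The pointer is at 144.9°. The dividers spread by about 2° among themselves, which is reading error at this picture resolution. I took those readings before pouring; after pouring and in the last picture it stood the same.
- **Nuts:** both cameras show all four in the red bin, the top view shows them lying flat, and the tray is empty.
- **Tray:** it is flat, about 2 mm from the middle of the mat and aligned with it to within about 0.5°.
- **Other things:** I saw nothing else moved; this was judged by eye from the pictures, not measured. The robot was clear of everything and still at hand-in.

No check failed.

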